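Lock the biscuit carousel with its quarter-turn key

TASK

The carousel plate is back on its drive after washing: fasten it with the hold-down key that lies in the rest on the bench. Stand the key upright in the slot at the middle of the plate and let go of it, then take it from above by its wing, push it fully down against the spring to the stop, give it a quarter turn either way so that its foot catches under the plate, and leave it held there, wing square across the slot. Leave the biscuits, the bottle and the jar where they are and keep off the print head.

Things in the scene. Friction and masses are not known exactly. Their poses are not given: they have to be found in the camera images.
- key: Stainless hold-down key, 73 mm long, 0.11-0.17 kg. Origin on its axis at the underside of its round collar (28 mm across, 4 mm thick); z along the stem to the wing; wing and foot both along y; half a turn about z changes nothing. Square stem 12 x 12 mm from z = 4 to 32 mm. It starts lying in the rest: stem 12 deg above level, wing at the high end, wing and foot level, x axis upwards.
- key_wing (a point): Middle of the key's wing, on the key's axis 40 mm above its origin. The wing is a block 44 mm (key's y) x 14 mm (x) x 16 mm (z). In the rest it is about 54 mm above the bench and free on all sides.
- key_foot (a point): Middle of the key's T-foot, on the key's axis 20.5 mm below its origin: a round cross-bar along the key's y, 30 mm long, 9 mm thick, with round ends, on a neck 8 mm thick that runs up to the collar.
- key_rest: Aluminium rest fixed on the bench, base plate 125 x 80 x 4 mm, with two narrow notched saddles (under 30 mm wide) that carry the key's stem and neck, open upwards. Origin at the centre of the base plate's underside; the key lies along its x axis, wing towards -x, the key's origin at x = +5 mm, 46 mm above the bench.
- plate: Stainless carousel plate, held from turning, 4 mm thick; eight flared stations out to 215 mm radius, clear triangular nests 13 mm high at 90 to 140 mm radius. Origin at its centre on the top face, 75 mm above the bench, z up; any yaw. In its middle an 80 x 80 mm hub block reaches from 5 mm below to 5 mm above this origin.
- slot (a point): Middle of the slot, at the plate's origin. The slot goes right through the hub block: 33 mm long along the plate's y, 12 mm wide along its x, edges bevelled. Below the block is a free space 60 mm across, 23 mm deep. The key's foot passes only along the slot.
- pressure_plate (a joint): Sprung plate over the hub block, 76 x 36 x 4 mm (long along the plate's y), with a 36 x 15 mm slot; its two guide studs end 30 mm above the plate's origin. Value: how far it is pressed, 0 to 0.008 m (stop); starts to give at 3 N, 8 N at the stop. A key in the slot rests with its collar on it, origin 17 mm above the plate's, foot still between the slot's walls, so it cannot turn.
- pressure_top (a point): Middle of the pressure plate's top face; 17 mm above the plate's origin unpressed, 9 mm at the stop. With the key's collar at the stop its foot is 2 mm clear below the hub block and turns. Let go crosswise, the spring lifts the key until the foot bears under the block (key's origin 11 mm above the plate's, joint about 0.006) and friction holds it.
- print_head: Print head on a fixed column by the plate's far edge. Origin on the bench under the plate's centre; all of it stands along its +x, at any bearing from right to left of straight ahead: black head 62 x 54 mm, centre 175 mm out, 113 to 178 mm above the bench; arm above it 34 mm wide, up to 193 mm high, out to the column 34 x 44 mm at 297 mm on a foot 90 x 80 x 8 mm.
- icing_bottle: White bottle, 48 mm across, 120 mm tall, standing on the bench beyond the rest or the tray. Origin at the centre of its underside.
- biscuit1: Iced biscuit, 70 x 78 x 10 mm, lying loose on a station of the plate, centre about 177 mm from the plate's centre. Origin at the centre of its underside.
- biscuit2: Another such biscuit on another station.
- nest_tray: Steel tray 150 x 110 x 35 mm with spare clear nests, fixed on the bench at the other side from the rest. Origin at the centre of its underside.
- sugar_jar: Closed jar of sugar pearls, 60 mm across, 75 mm tall, standing on the bench at the other side from the bottle. Origin at the centre of its underside.
Not all that is in view belongs to the job. What is shaped like the key but turquoise is not meant. Of the things that look like the sugar_jar, the larger one is meant.

How it is judged:
On the way, in this order (a step that is already met when the one before it is completed fails the run):
1. the key stands upright in the slot, its collar on the unpressed pressure plate, and nothing of the robot touches it (horizontal distance between key and plate below 0.006 m and z of key in the frame of plate between 0.0135 and 0.02 m and angle between key's own z axis and vertical below 0.15 rad and contact force between each of the fingers, the arm and key below 0.1 N), for 0.2 s.
2. the key is pushed down to the spring's stop (value of joint pressure_plate above 0.0068 m and z of key in the frame of plate below 0.011 m), for 0.05 s.
At the end, for the whole second after the job is handed in: Key upright (within 7 deg), centred (6 mm), wing square across the slot (15 deg), caught: collar underside 8 to 13.5 mm above the plate's top, pressure plate held down over 4 mm; released, at rest. Biscuits within 20 mm, bottle and jar within 30 mm of their starts and upright (11 deg) (horizontal distance between key and plate below 0.006 m and angle between the y axis of key and the y axis of plate, either way round above 1.31 rad and z of key in the frame of plate between 0.008 and 0.0135 m and angle between key's own z axis and vertical below 0.12 rad and value of joint pressure_plate above 0.004 m and linear speed of key below 0.02 m/s and angular speed of key below 0.2 rad/s and distance of each of biscuit1, biscuit2 from where it was at the start of the episode below 0.02 m and distance of each of icing_bottle, sugar_jar from where it was at the start of the episode below 0.03 m and angle between each of icing_bottle, sugar_jar's own z axis and vertical below 0.2 rad); the robot touches nothing.
It fails at once if a biscuit is pushed more than 20 mm (distance of any of biscuit1, biscuit2 from where it was at the start of the episode above 0.02 m).
It fails at once if the bottle or the jar is pushed more than 30 mm or knocked over (distance of any of icing_bottle, sugar_jar from where it was at the start of the episode above 0.03 m or angle between any of icing_bottle, sugar_jar's own z axis and vertical above 0.4 rad).
It fails at once if the print head is struck (contact force between any of the arm, the fingers, key and print_head above 3 N).
It also fails if it takes over 67 s, if anything falls off the work surface, if the arm or the gripper's body presses on something with over 40 N, if the wrist force passes 120 N, or if a joint passes its speed limit or range.

ROBOT

A 7-joint arm with a two-finger parallel gripper is mounted at the origin on the work surface. World frame = base frame: x ahead of the robot, y to its left, z up, the work surface at z = 0. Lengths are in m, angles in rad, forces in N, time in s.
With the tool pointing down it reaches from about 0.425 to 0.875 m from the base axis. Payload 4.7 kg.
Tool frame: the origin (TCP) lies between the finger pads; the fingertips stand 25 mm ahead of it and the grasp point (between the pads) lies 6 mm ahead of it; z points along the fingers, x is the direction in which the jaws open and shut, and the axes are right-handed (so a half turn about z gives the same grasp; the last joint's range is limited). The gripper opens to 85 mm and grips with 20 to 120 N. Pads are 22 mm wide; open, the fingers measure 114 mm over their backs; the gripper's body (76 mm by 85 mm) begins 54 mm behind the grasp point. The pads swing forward as they close: fully open they stand 13 mm farther back than shut.
Start: joints at [1.266, 0.321, -0.07, 1.45, 0.023, 1.371, -0.057], TCP at [0.204, -0.617, 0.256] pointing down, gripper open.
Joint ranges: [-2.86, 2.86], [-0.3, 2.09], [-1.38, 1.24], [0.06, 2.45], [-1.56, 4.7], [0.09, 2.05], [-2.69, 2.69]. Speed limits (rad/s): [2.57, 2.57, 3.14, 3.14, 3.14, 3.14, 3.14].

INTERFACE

Orientations are given as a rotation vector (axis times angle).
In Python, from plant import robot, optics, job gives the robot as it stands. The module is installed in compiled form; this text tells all that it offers.
- The arm moves only by the shell command python3 -m crank 'ROWS' [FORCE]. ROWS is JSON, a list of rows, each a list of 7 numbers: the shift along the world's x, y, z in m, then the turn, a rotation vector about the world's x, y, z in degrees, then the closure in counts, from 0 (fully open) to 255 (shut). In form: [[x, y, z, wx, wy, wz, fingers], ...]. A call has 1 to 12 rows; each row shifts and turns the commanded pose from where the row before left it; what a row does not reach is not made up. A row lasts 1/8 s, in which the tool goes at most 62.5 mm and 10.7 degrees, less where a joint would pass 70% of its speed; a pose out of reach is approached as far as the arm can. A call is refused whole if a number of a shift passes 0.0625 or a number of a turn 10.7, either way. A call with a gripper value outside its range is refused whole. The fingers move at their own pace and stop on an object; FORCE is the grip in N (left out, the last holds). Time passes only in rows, so rows that do not move let the fingers close. It gives the time, the measured TCP pose, the force and the opening at its end, in the units of the state.
- robot.observe(): the state, without advancing time (a new reading comes with each control period).
- optics.capture(name): name is "scene" or "top"; returns a dict with "frame" (384x512x3 uint8, blue, green, red), "z_map" (384x512 float32, m along the optical axis (not along the pixel's ray), 0 where there is no reading), "intrinsics" (3x3 intrinsics, pixels), "rvec" (rotation vector, rad) and "tvec" (3), from world to camera coordinates, as OpenCV has them. Camera axes: x right, y down, z forward; pixel columns grow to the right and rows downward; lengths in m; the calibration is good to about 2 mm. A picture is of the moment at which its call begins.
- job.hand_in(): hands the job in, once; it reports no verdict.
The state is a dict: "t": time; "joint_positions": joint angles; "joint_vel": joint speeds; "effort": joint torques, N m; "position": TCP position; "tool_rot": TCP orientation; "wrist_force": force on the tool from outside, world axes, zero at the start; "moment": the same for the moment, N m; "finger_gap": finger opening in m.
Only numpy, scipy, OpenCV 4.12 (cv2) and the standard library are available. Lean on these libraries where they do the work, as an engineer would, in place of code of your own. Each camera call takes 0.05 s, during which the arm holds its last target.

## Working session

There is one attempt and no reset: what is moved stays moved. The work goes in short steps, Python scripts to look and compute and a shell command to move; the robot and the scene stay as the last step left them, time stands still between calls to the robot, and variables do not carry over. Pictures are saved under pics/ and viewed, and the job is handed in when it is done.

```bash
mkdir -p pics; ls
cat > h.py <<'E'
import numpy as np,cv2
from plant import robot,optics,job
def cap(n,f):
    c=optics.capture(n); np.savez('pics/'+f+'.npz',**c); cv2.imwrite('pics/'+f+'.png',c['frame']); return c
def load(f): return dict(np.load('pics/'+f+'.npz'))
def RT(c): return cv2.Rodrigues(np.array(c['rvec'],float))[0],np.array(c['tvec'],float).ravel()
def ray(c,u,v):
    R,t=RT(c); d=R.T@np.linalg.inv(c['intrinsics'])@np.array([u,v,1.]); return -R.T@t,d
def onz(c,u,v,z):
    o,d=ray(c,u,v); return o+d*(z-o[2])/d[2]
def pts(c):
    R,t=RT(c); h,w=c['z_map'].shape; u,v=np.meshgrid(np.arange(w),np.arange(h))
    z=c['z_map']; P=(np.linalg.inv(c['intrinsics'])@np.stack([u.ravel(),v.ravel(),np.ones(h*w)]))*z.ravel()
    W=(R.T@(P-t[:,None])).T.reshape(h,w,3); W[z==0]=np.nan; return W
def proj(c,p):
    return cv2.projectPoints(np.array(p,float).reshape(-1,3),np.array(c['rvec'],float),np.array(c['tvec'],float),c['intrinsics'],None)[0].reshape(-1,2)
def up(f,o,x0,y0,x1,y1,s):
    im=cv2.imread('pics/'+f+'.png')[y0:y1,x0:x1]; cv2.imwrite('pics/'+o+'.png',cv2.resize(im,None,fx=s,fy=s,interpolation=cv2.INTER_CUBIC))
E
python3 - <<'E'
from h import *
np.set_printoptions(precision=4,suppress=True)
print(robot.observe())
for n in('scene','top'):
    c=cap(n,n+'0'); R,t=RT(c); print(n,-R.T@t,R[2],c['intrinsics'].ravel())
E
```

```text
pics
{'t': 0.0, 'joint_positions': array([ 1.2661,  0.3218, -0.0701,  1.4516,  0.0226,  1.3708, -0.0569]), 'joint_vel': array([-0.0001,  0.0009,  0.0002,  0.0003, -0.0006,  0.001 , -0.0008]), 'effort': array([ -0.0006, -49.3582,  -0.3823, -31.4324,   0.013 ,   0.0114,
        -0.    ]), 'position': array([ 0.2036, -0.6168,  0.2552]), 'tool_rot': array([-2.545 ,  1.84  ,  0.0025]), 'wrist_force': array([ 0.6699,  0.2735, -0.3328]), 'moment': array([-0.0132, -0.0133,  0.0055]), 'finger_gap': 0.08546061847139706}
scene [ 1.2229 -0.6483  0.7138] [-0.5813  0.5796 -0.5711] [390.0902   0.     260.585    0.     390.0902 197.9832   0.       0.
   1.    ]
top [0.4032 0.0152 1.2074] [ 0.1706 -0.0309 -0.9849] [461.6239   0.     253.281    0.     461.6239 189.8266   0.       0.
   1.    ]
```

View pics/scene0.png

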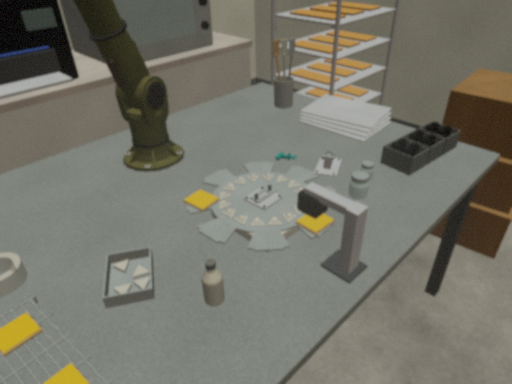

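View pics/top0.png

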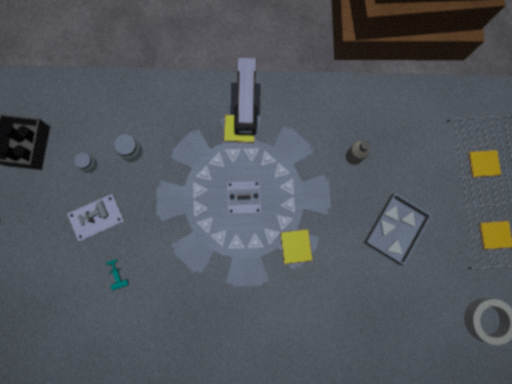

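Top view: the plate hub is at (243,197) and the print head sits above it at about (246,95). Rest with the steel key is at (95,217) and the turquoise decoy at (117,275). Jars are at (125,147), the larger, and (85,162). The bottle is at (360,150), the tray at (397,229), and biscuits are at (238,128) and (297,246). Next I'll enlarge the key and hub.

Run:
```python
from h import *
up('top0','c1',55,180,145,240,8); up('top0','c2',205,165,285,225,8); up('scene0','c3',270,135,350,185,9); up('scene0','c4',230,170,300,220,9)
a=cv2.imread('pics/c1.png');b=cv2.imread('pics/c2.png');c=cv2.imread('pics/c3.png');d=cv2.imread('pics/c4.png')
f=lambda x:cv2.resize(x,(400,300))
cv2.imwrite('pics/c.png',np.vstack([np.hstack([f(a),f(b)]),np.hstack([f(c),f(d)])]))
```

```text
(no output)
```

View pics/c.png

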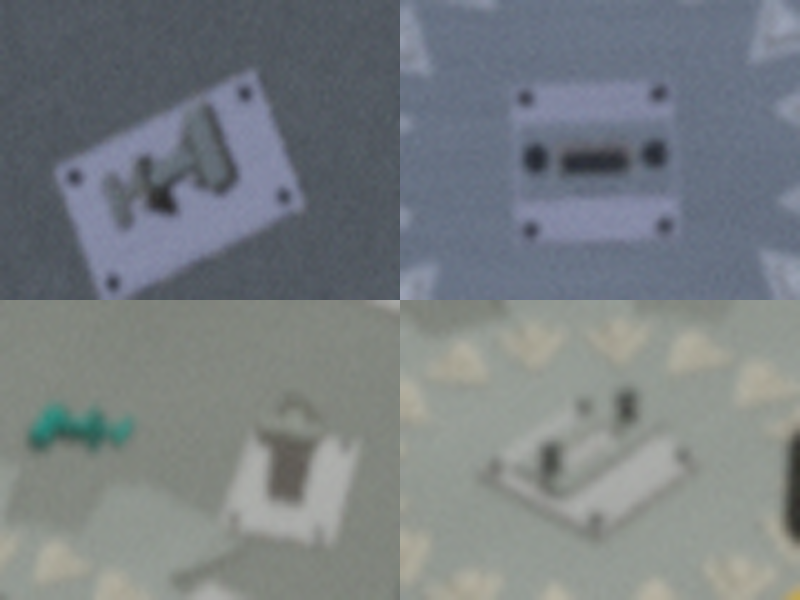

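The steel key lies on the aluminium rest, wing at about (103,209) top and foot at (82,221). The turquoise one lies loose on the bench, so it's the decoy. The slot runs along image columns (world y), with a stud at each end. Now measuring.

```bash
cat > m.py <<'E'
from h import *
np.set_printoptions(precision=4,suppress=True)
c=load('top0'); f=c['frame'].astype(int); hsv=cv2.cvtColor(c['frame'],cv2.COLOR_BGR2HSV)
W=pts(c); g=cv2.cvtColor(c['frame'],cv2.COLOR_BGR2GRAY)
print('bench z',np.nanmedian(W[320:350,60:200,2]), 'depth ok frac',np.mean(c['z_map']>0))
# rest
roi=np.zeros_like(g);roi[185:250,55:140]=1
print('z map rest'); 
Z=W[...,2]; print((Z[196:232:3,66:126:4]*1000).round())
for nm,(x0,y0,x1,y1) in dict(rest=(60,188,132,246),hub=(222,176,268,220)).items():
    m=np.zeros_like(g); m[y0:y1,x0:x1]=(g[y0:y1,x0:x1]>115)
    print(nm,np.percentile(g[y0:y1,x0:x1],[5,50,90]))
    ct=max(cv2.findContours(m,0,2)[0],key=cv2.contourArea); h=cv2.convexHull(ct)
    box=cv2.boxPoints(cv2.minAreaRect(h)); z=.004 if nm=='rest' else .080
    P=np.array([onz(c,*b,z) for b in box]); print(nm,box.ravel(),P[:,:2].ravel(),'ctr',P.mean(0),'sides',np.linalg.norm(P[1]-P[0]),np.linalg.norm(P[2]-P[1]))
E
python3 m.py
```

```text
bench z 0.0007308115865141635 depth ok frac 0.9960988362630209
z map rest
[[ 0.  4. -2.  4.  1.  1.  4.  7.  1. -2. 10.  5.  1.  2.  5.]
 [ 3.  3. -2.  3.  2.  2.  6.  6.  5.  3.  7.  4.  8.  5.  3.]
 [ 1. -1.  0. -0.  6.  4. -2.  7. 62. 60.  7.  0.  8.  2.  2.]
 [ 3.  1. -1.  5.  3.  5.  7.  6. 63. 62.  3.  5.  6.  1.  3.]
 [ 3.  3.  5.  5.  6.  5.  6. 56. 64. 58.  5.  4.  3.  3. -1.]
 [ 3.  0.  3.  7.  6. 57.  3. 61. 65. 62. 59.  6.  4.  7.  2.]
 [-1.  8.  0.  8.  4. 64. 58. 55. 55. 61. 64.  5.  9.  4.  3.]
 [ 2.  2.  6.  5. 41. 49. 51. 10.  3. 62.  7.  7.  8.  5.  4.]
 [ 1.  1.  2.  7. 45. 54. 54.  9.  3.  3.  9.  6. -0.  6.  4.]
 [-4. -2. -0.  3. 45.  8.  2.  5.  2.  4.  3.  7.  7.  4.  5.]
 [ 2.  2.  7.  4.  6.  6.  7.  4.  3.  8.  8.  7. -1.  1.  1.]
 [ 1.  2.  7.  5.  6.  5.  6.  5.  6.  7. -0.  2.  3.  1.  1.]]
rest [ 83.  89. 137.]
rest [ 66.0619 213.6392 111.6186 193.3918 123.6598 220.4846  78.1031 240.732 ] [0.5422 0.4618 0.5969 0.3482 0.5262 0.313  0.4728 0.4259] ctr [0.5345 0.3872 0.004 ] sides 0.1260843756436046 0.07899164041647265
hub [ 79. 114. 136.]
hub [223.2787 181.0656 259.8853 177.7377 263.3935 216.3279 226.7869 219.6557] [ 0.6195  0.0545  0.6293 -0.0364  0.5327 -0.0456  0.5235  0.0441] ctr [0.5762 0.0041 0.08  ] sides 0.09143538135247746 0.09697447149470645
```

```bash
cat > m2.py <<'E'
from h import *
np.set_printoptions(precision=4,suppress=True)
c=load('top0'); W=pts(c); Z=W[...,2]; g=cv2.cvtColor(c['frame'],cv2.COLOR_BGR2GRAY)
P4=np.array([[.5422,.4618],[.5969,.3482],[.5262,.313],[.4728,.4259]])
d=(P4[1]-P4[0])+(P4[2]-P4[3]); d/=np.linalg.norm(d); print('rest x(-)dir',d,'yaw of wing dir',np.degrees(np.arctan2(d[1],d[0])))
m=np.zeros_like(g); m[190:236,66:126]=(Z[190:236,66:126]>.03)
P=W[m>0]; ctr=np.array([.5345,.3872]); n=np.array([-d[1],d[0]])
s=(P[:,:2]-ctr)@d; t=(P[:,:2]-ctr)@n
for a in np.arange(-.04,.06,.01):
    k=(s>=a)&(s<a+.01)
    if k.sum(): print(round(a,3),k.sum(),'t',t[k].min(),t[k].max(),np.median(t[k]),'z',np.percentile(P[k,2],[10,50,90]))
# scene check
cs=load('scene0'); Ws=pts(cs); m=np.zeros(g.shape,np.uint8); m[135:185,300:350]=Ws[135:185,300:350,2]>.03
Q=Ws[m>0]; s=(Q[:,:2]-ctr)@d; t=(Q[:,:2]-ctr)@n; print('scene',len(Q))
for a in np.arange(-.04,.06,.01):
    k=(s>=a)&(s<a+.01)
    if k.sum(): print(round(a,3),k.sum(),'t',t[k].min(),t[k].max(),np.median(t[k]),'z',np.percentile(Q[k,2],[10,50,90]))
# hub heights & dark blobs
print((Z[176:220:2,220:268:3]*1000).round())
E
python3 m2.py
```

```text
rest x(-)dir [ 0.4307 -0.9025] yaw of wing dir -64.48659782443748
-0.03 37 t -0.014889024679742567 0.013841432750497956 -0.00022128979738024698 z [0.043  0.0457 0.0484]
-0.02 19 t -0.011980973540281999 0.010379709979544002 -0.0021039523248114044 z [0.0458 0.0476 0.0518]
-0.01 47 t -0.013504722544203988 0.011969773970858855 -0.002803300314018405 z [0.0458 0.0541 0.0594]
0.0 26 t -0.011743823027535795 0.011102153739722698 -0.0022242802878549312 z [0.0434 0.0538 0.0562]
0.01 24 t -0.012986265657951074 0.00981456384086125 -0.001525311788253436 z [0.0528 0.0571 0.0593]
0.02 51 t -0.020712247303845983 0.021171000347915483 -0.0010838264479490092 z [0.0515 0.0588 0.0625]
0.03 71 t -0.02287216058308743 0.02037338932523247 -0.0029504971271181856 z [0.0587 0.062  0.0649]
0.04 39 t -0.020096349451951847 0.02078815311101467 0.0006659225143034335 z [0.0529 0.0599 0.0638]
scene 346
-0.03 2 t 0.00805339693235669 0.008590206408400075 0.008321801670378381 z [0.0413 0.0443 0.0473]
-0.02 1 t -0.00850805958760794 -0.00850805958760794 -0.00850805958760794 z [0.0579 0.0579 0.0579]
-0.01 17 t -0.01442752201
[... 1741 characters left out ...]
.  92.
   77.  78.]
 [ 80.  78.  75.  81.  80.  81.  81.  81.  79.  82.  77.  80.  79.  82.
   75.  79.]
 [ 75.  75.  78.  82.  85.  80.  82.  81.  84.  81.  80.  85.  82.  83.
   75.  75.]
 [ 76.  74.  76.  85.  80.  80.  81.  80.  82.  81.  81.  82.  86.  82.
   76.  74.]
 [ 72.  77.  75.  78.  80.  82.  80.  79.  79.  80.  85.  83.  78.  82.
   76.  75.]
 [ 79.  78.  77.  81.  81.  81.  81.  82.  83.  82.  78.  78.  82.  84.
   77.  75.]
 [ 75.  82.  76.  77.  78.  77.  75.  78.  74.  75.  78.  74.  76.  75.
   76.  75.]
 [ 76.  74.  78.  74.  78.  74.  77.  78.  77.  79.  74.  79.  75.  73.
   78.  81.]
 [ 77.  79.  80.  77.  74.  73.  78.  74.  75.  78.  75.  75.  73.  79.
   77.  76.]]
```

```bash
cat > m3.py <<'E'
from h import *
np.set_printoptions(precision=4,suppress=True)
c=load('top0'); g=cv2.cvtColor(c['frame'],cv2.COLOR_BGR2GRAY)
x0,y0,x1,y1=222,176,268,220
m=np.zeros_like(g); m[y0:y1,x0:x1]=g[y0:y1,x0:x1]<80
n,l,st,ce=cv2.connectedComponentsWithStats(m)
for i in range(1,n):
    if st[i,4]>2: print(st[i],ce[i],onz(c,*ce[i],.08)[:2],onz(c,*ce[i],.092)[:2],onz(c,*ce[i],.105)[:2])
np.savetxt('/dev/stdout',g[186:208:1,228:262],fmt='%3d')
E
python3 m3.py
```

```text
[256 183   2   2   3] [256.3333 183.3333] [ 0.6149 -0.0276] [ 0.6127 -0.0272] [ 0.6103 -0.0267]
[254 193   4   5  18] [255.5    195.2222] [ 0.585  -0.0258] [ 0.583  -0.0254] [ 0.581  -0.0249]
[230 194   5   5  18] [231.7222 196.1111] [0.582 0.033] [0.5801 0.0328] [0.578  0.0326]
[237 195  14   5  59] [243.4237 196.9661] [0.5802 0.004 ] [0.5783 0.0041] [0.5763 0.0043]
0 130 126 132 127 127 127 123 113 109
131 129 130 130 129 127 129 126 126 122 127 125 127 127 126 122 124 126 123 124 126 123 121 121 122 122 120 121 119 119 123 120 114 111
130 124 120 120 120 122 118 117 121 117 118 122 116 119 118 116 117 114 118 114 117 115 117 116 116 117 114 116 114 114 119 121 113 117
123 117 112 112 116 116 116 117 114 113 116 114 114 114 115 117 113 114 113 110 113 113 113 112 112 114 113 111 113 112 116 119 117 112
119 118 112 110 110 115 112 112 111 109 110 110 106 111 111 111 114 113 107 108 108 103 109 113 110 112 108 101 102 106 111 118 116 113
122 114 106  99  95 102 110 111 109 110 108 106 103 103 101 106 108 103 100 101 104 106 109 108 113 100  90  77  75  84 104 118 119 114
120 105  88 
[... 1191 characters left out ...]
 109 114 119 118 114
121 116 117 112 114 116 114 114 117 117 112 113 107 108 112 109 112 111 112 113 112 115 118 117 117 116 116 112 119 111 120 119 118 113
124 120 117 115 117 118 116 119 118 119 127 125 125 119 121 119 125 123 122 127 127 129 130 128 126 126 127 128 127 129 125 125 123 119
127 128 126 126 130 132 125 129 131 135 132 136 134 139 139 137 136 138 136 136 133 135 137 134 135 134 135 137 133 137 138 135 128 114
131 134 137 136 137 135 136 136 133 138 139 141 137 140 139 138 139 140 140 140 138 138 140 139 142 139 138 140 139 140 142 135 126 115
130 138 138 142 137 139 139 141 138 142 140 139 140 142 140 140 138 141 143 140 141 142 142 141 140 139 140 138 138 132 129 132 131 117
```

```bash
cat > m4.py <<'E'
from h import *
np.set_printoptions(precision=4,suppress=True)
c=load('top0'); g=cv2.cvtColor(c['frame'],cv2.COLOR_BGR2GRAY); Z=pts(c)[...,2]
def rect(m,z,lab):
    ct=max(cv2.findContours(m,0,2)[0],key=cv2.contourArea); r=cv2.minAreaRect(ct.astype(np.float32))
    box=cv2.boxPoints(r); P=np.array([onz(c,*b,z)[:2] for b in box]); e=[P[1]-P[0],P[2]-P[1]]
    print(lab,'ctr',P.mean(0),'sides',[np.linalg.norm(x) for x in e],'ang',[np.degrees(np.arctan2(x[1],x[0])) for x in e])
x0,y0,x1,y1=215,172,275,224
m=np.zeros_like(g); Zm=cv2.medianBlur(Z.astype(np.float32),3)
m[y0:y1,x0:x1]=(Zm[y0:y1,x0:x1]>.086); rect(m,.092,'press')
m[:]=0;m[y0:y1,x0:x1]=(cv2.medianBlur(Z.astype(np.float32),5)[y0:y1,x0:x1]>.0785); rect(m,.080,'hub')
# depth hole of slot
m[:]=0;m[y0:y1,x0:x1]=(Z[y0:y1,x0:x1]<.07); print('slot hole',m.sum()); rect(m,.092,'hole')
ys,xs=np.nonzero(m); print(xs.min(),xs.max(),ys.min(),ys.max(),'rows',np.unique(ys,return_counts=True))
# screws: local minima
inv=(140-g.astype(float)); 
S=[]
for (u,v) in [(229,184),(256,184),(232,211),(258,210)]:
    w=np.clip(inv[v-3:v+4,u-3:u+4]-20,0,None); yy,xx=np.mgrid[v-3:v+4,u-3:u+4]; p=((w*xx).sum()/w.sum(),(w*yy).sum()/w.sum()); q=onz(c,*p,.08)[:2]; S.append(q); print('screw',p,q)
S=np.array(S); print('screw mean',S.mean(0)); e=S[1]+S[3]-S[0]-S[2]; f=S[0]+S[1]-S[2]-S[3]; print(np.degrees(np.arctan2(e[1],e[0])),np.degrees(np.arctan2(f[1],f[0])),np.linalg.norm(e)/2,np.linalg.norm(f)/2)
# studs via depth
for lo,hi in[(225,238),(250,262)]:
    k=np.zeros_like(g);k[188:202,lo:hi]=Z[188:202,lo:hi]>.101; p=pts(c)[k>0]; print('stud',k.sum(),p.mean(0))
# plate circle via nests etc skipped; scene view dense
cs=load('scene0'); gs=cv2.cvtColor(cs['frame'],cv2.COLOR_BGR2GRAY)
for p in S: print('scene proj',proj(cs,[*p,.08]))
print(proj(cs,[[.5765,.004,.092],[.5765,.034,.105],[.5765,-.026,.105]]))
E
python3 m4.py; python3 -c "
from h import *
up('scene0','c5',240,175,290,215,15)"
```

```text
press ctr [0.5808 0.0027] sides [np.float64(0.07356574670786523), np.float64(0.03471062420936803)] ang [np.float64(-89.19004472544576), np.float64(-179.63980216195674)]
hub ctr [0.5825 0.0032] sides [np.float64(0.08483149520595815), np.float64(0.0870268170877871)] ang [np.float64(-86.71579062732295), np.float64(-177.317942258936)]
slot hole 64
hole ctr [0.5782 0.004 ] sides [np.float64(0.031804712035649135), np.float64(0.00990324129704638)] ang [np.float64(-89.21519599552137), np.float64(-179.4494210987077)]
237 272 192 219 rows (array([192, 195, 196, 197, 198, 199, 217, 219]), array([ 1, 13, 15, 14, 13,  6,  1,  1]))
screw (np.float64(229.17191977077363), np.float64(183.90830945558739)) [0.6125 0.0398]
screw (np.float64(256.48837209302326), np.float64(183.04651162790697)) [ 0.6157 -0.028 ]
screw (np.float64(230.67292225201072), np.float64(211.2117962466488)) [0.5444 0.0349]
screw (np.float64(257.82978723404256), np.float64(210.26063829787233)) [ 0.5476 -0.0318]
screw mean [0.58   0.0037]
-87.29481916349775 3.6354046143670518 0.0673437059519832 0.06826267722823942
stud 19 [0.579  0.0324 0.1062]
stud 20 [ 0.5819 -0.0254  0.1062]
scene proj [[280.2419 196.1479]]
scene proj [[264.5969 206.8176]]
scene proj [[261.984  187.9135]]
scene proj [[246.4576 197.773 ]]
[[262.4326 193.0013]
 [269.6531 184.9527]
 [254.8428 193.5619]]
```

View pics/c5.png

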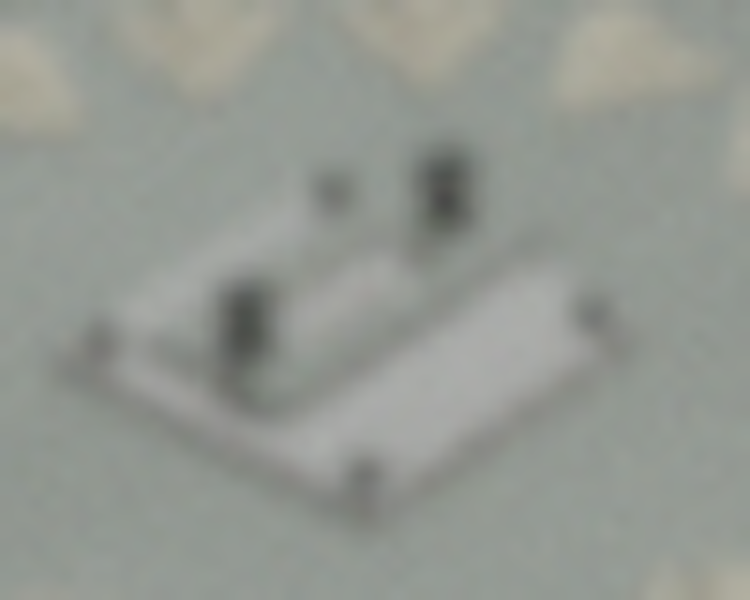

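```bash
cat > pl.py <<'E'
from h import *
from scipy.spatial.transform import Rotation as Ro
np.set_printoptions(precision=4,suppress=True)
ctr=np.array([.5345,.3872]); d=np.array([.4307,-.9025,0]); n=np.array([.9025,.4307,0]); up_=np.array([0,0,1.])
e=np.radians(12); zk=np.cos(e)*d+np.sin(e)*up_; xk=np.cos(e)*up_-np.sin(e)*d
G=np.array([.5483,.3560,.0543])
def tool(a,x): return np.stack([x,np.cross(a,x),a],1)
th=np.radians(45); a=-(np.cos(th)*zk+np.sin(th)*xk)
Rpick=tool(a,n)
ey=np.radians(93); yk=np.array([np.cos(ey),np.sin(ey),0]); xk2=np.cross(yk,up_)
# key x at place: yk=n at pick => xk x? pick: yk=zk x xk
yp=np.cross(zk,xk)
def rel(R1,p1):
    s=robot.observe(); R0=Ro.from_rotvec(s['tool_rot']).as_matrix(); r=Ro.from_matrix(R1@R0.T).as_rotvec(degrees=True)
    print('t',s['t'],'pos',s['position'],'shift',p1-s['position'],'turn',r,np.linalg.norm(r),'F',s['wrist_force'],'gap',s['finger_gap'])
E
python3 - <<'E'
from pl import *
print('a',a,'yp',yp)
print('pickTCP',G-.006*a); rel(Rpick,G-.006*a); rel(Rpick,G-.106*a)
# steps: first yaw about z, then tilt
R0=Ro.from_rotvec(robot.observe()['tool_rot']).as_matrix(); print(R0)
down=tool(np.array([0,0,-1.]),n); print(Ro.from_matrix(down@R0.T).as_rotvec(degrees=True), Ro.from_matrix(Rpick@down.T).as_rotvec(degrees=True))
E
```

```text
a [-0.2346  0.4915 -0.8387] yp [-0.9025 -0.4307  0.    ]
pickTCP [0.5497 0.3531 0.0593]
t 0.1 pos [ 0.2036 -0.6168  0.2553] shift [ 0.3461  0.9699 -0.196 ] turn [ 34.183  -14.7063  94.2294] 101.31110274544343 F [ 1.156   0.2277 -0.2704] gap 0.08538942818230193
t 0.1 pos [ 0.2036 -0.6168  0.2553] shift [ 0.3696  0.9207 -0.1121] turn [ 34.183  -14.7063  94.2294] 101.31110274544343 F [ 1.156   0.2277 -0.2704] gap 0.08538942818230193
[[ 0.3135 -0.9496 -0.0006]
 [-0.9496 -0.3135  0.0016]
 [-0.0017  0.0001 -1.    ]]
[-0.0394 -0.1059 97.2436] [29.7825 14.2131 -0.    ]
```

```bash
python3 -m crank '[[0.03,0.04,0.005,0,0,5,0],[0.03,0.04,0.005,0,0,5,0],[0.03,0.04,0.005,0,0,5,0],[0.03,0.04,0.005,0,0,5,0],[0.03,0.04,0,0,0,5,0],[0.03,0.04,0,0,0,5,0],[0.03,0.04,0,0,0,5,0],[0.03,0.04,0,0,0,5,0]]'; python3 -m crank '[[0.015,0.05,0,0,0,5,0],[0.015,0.05,0,0,0,5,0],[0.015,0.05,0,0,0,5,0],[0.015,0.05,0,0,0,5,0],[0.015,0.05,0,0,0,5,0],[0.015,0.05,0,0,0,5,0],[0.01,0.05,0,0,0,5,0],[0.01,0.05,0,0,0,5,0],[0.01,0.05,0,0,0,5,0],[0.01,0.05,0,0,0,5,0],[0,0.05,0,0,0,5,0],[0,0.05,0,0,0,2,0]]'
python3 - <<'E'
from pl import *
rel(Rpick,G-.106*a)
E
```

```text
t: 1.1
position: [0.4443, -0.2958, 0.276]
tool_rot: [3.023, -0.855, -0.001]
wrist_force: [0.4, -0.7, 0.2]
finger_gap: 0.0851
t: 2.6
position: [0.5737, 0.3039, 0.2757]
tool_rot: [3.065, 0.688, -0.001]
wrist_force: [0.4, 0.1, 0.8]
finger_gap: 0.0856
t 2.6 pos [0.5737 0.3039 0.2757] shift [-0.0005  0.     -0.1325] turn [29.8268 14.1168  0.1743] 32.99928259695067 F [0.371  0.0579 0.8361] gap 0.08558701079636051
```

```bash
python3 -m crank '[[0,0,-0.02,7.45,3.53,0,0],[0,0,-0.03,7.45,3.53,0,0],[0,0,-0.04,7.45,3.53,0,0],[0,0,-0.0425,7.45,3.53,0,0],[0,0,0,0,0,0,0]]'
python3 - <<'E'
from pl import *
rel(Rpick,G-.106*a); rel(Rpick,G-.006*a); print(robot.observe()['joint_positions'])
cap('top','top1');cap('scene','scene1'); up('top1','t1',40,140,180,260,5); up('scene1','s1',250,60,410,200,5)
E
```

```text
t: 3.22
position: [0.5732, 0.2971, 0.137]
tool_rot: [-2.515, -0.551, 0.181]
wrist_force: [0.0, -0.1, 0.6]
finger_gap: 0.0857
t 3.225 pos [0.5732 0.2971 0.137 ] shift [-0.      0.0068  0.0062] turn [ 0.2598 -0.6782  0.5902] 0.9358609535268602 F [ 0.0199 -0.1213  0.614 ] gap 0.0856937405296753
t 3.225 pos [0.5732 0.2971 0.137 ] shift [-0.0235  0.056  -0.0776] turn [ 0.2598 -0.6782  0.5902] 0.9358609535268602 F [ 0.0199 -0.1213  0.614 ] gap 0.0856937405296753
[ 0.439   0.6937 -0.9587  1.5639 -0.0276  1.1663  0.041 ]
```

View pics/s1.png

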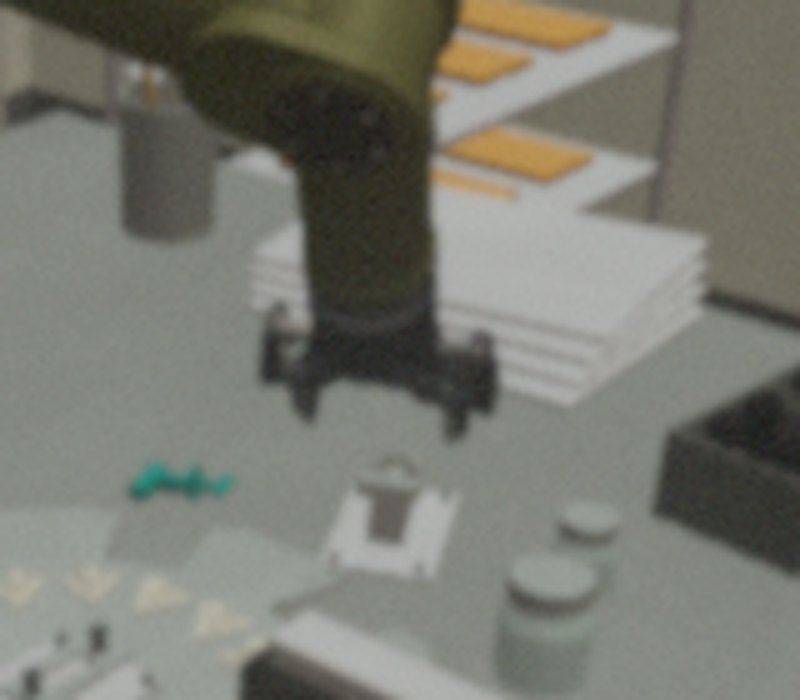

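View pics/t1.png

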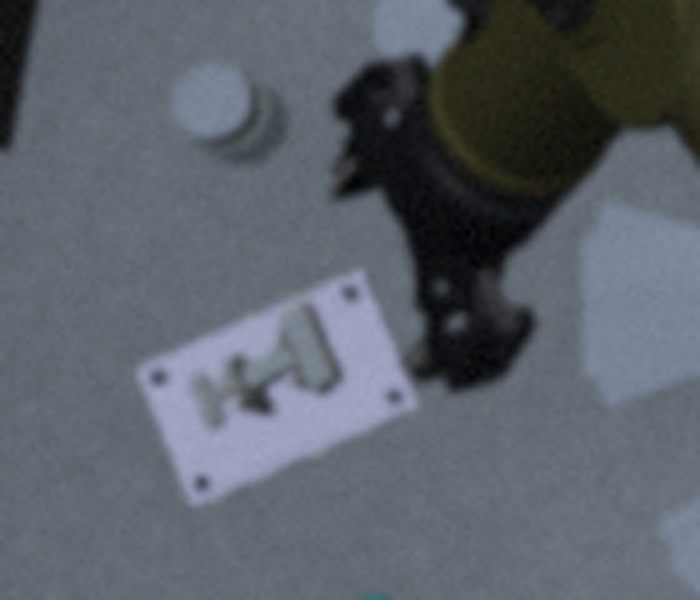

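Run:
```python
from pl import *
c=load('top0'); W=pts(c)
for u,v in[(125,146),(85,161)]: 
    p=np.nanmedian(W[v-3:v+4,u-3:u+4].reshape(-1,3),0); print(p)
    for k in(43,-43):
        b=G-a*.054; print('body corner dist',np.linalg.norm((b+n*k/1000-p)[:2]), 'finger', np.linalg.norm((G+n*.057-p)[:2]))
m=np.zeros(W.shape[:2],bool); m[190:236,66:126]=W[190:236,66:126,2]>.055
P=W[m]; s=(P[:,:2]-ctr)@d[:2]; k=s>.022; q=P[k]; s=s[k]; t=(q[:,:2]-ctr)@n[:2]
print('wing s',np.percentile(s,[2,98]),'t',np.percentile(t,[2,98]),'ctr expected s .0341; top z',np.median(q[:,2]))
rel(Rpick,G-.006*a); rel(Rpick,G-.056*a)
```

```text
[0.7058 0.3019 0.0766]
body corner dist 0.11558052559280343 finger 0.1320174411633826
body corner dist 0.18383472503842804 finger 0.1320174411633826
[0.6701 0.4046 0.0579]
body corner dist 0.09025737236183508 finger 0.07433373055857978
body corner dist 0.1750701557769718 finger 0.07433373055857978
wing s [0.0229 0.0435] t [-0.0213  0.0203] ctr expected s .0341; top z 0.061179744971815726
t 3.325 pos [0.5736 0.3036 0.1451] shift [-0.0239  0.0495 -0.0857] turn [ 0.033  -0.0249  0.2296] 0.23333125807777047 F [0.1148 0.567  0.8651] gap 0.08529729295594171
t 3.325 pos [0.5736 0.3036 0.1451] shift [-0.0122  0.0249 -0.0438] turn [ 0.033  -0.0249  0.2296] 0.23333125807777047 F [0.1148 0.567  0.8651] gap 0.08529729295594171
```

```bash
python3 -m crank '[[-0.005,0.0102,-0.0176,0,0,0,0],[-0.005,0.0102,-0.0176,0,0,0,0],[-0.005,0.0102,-0.0176,0,0,0,0],[-0.005,0.0102,-0.0176,0,0,0,0],[-0.0046,0.0102,-0.0178,0,0,0,0],[0,0,0,0,0,0,0],[0,0,0,0,0,0,0]]' 60
python3 - <<'E'
from pl import *
cap('top','top2');cap('scene','scene2'); up('top2','t2',60,170,160,250,7); up('scene2','s2',290,110,370,170,9);rel(Rpick,G-.003*a)
E
```

```text
t: 4.2
position: [0.5496, 0.3537, 0.0558]
tool_rot: [-2.513, -0.563, 0.167]
wrist_force: [-0.6, 0.5, -0.1]
finger_gap: 0.085
t 4.3 pos [0.5501 0.3534 0.0562] shift [-0.0011  0.0011  0.0006] turn [0.0261 0.037  0.3045] 0.3078840871445744 F [-0.7934  0.585  -0.4909] gap 0.08538578935126755
```

View pics/s2.png

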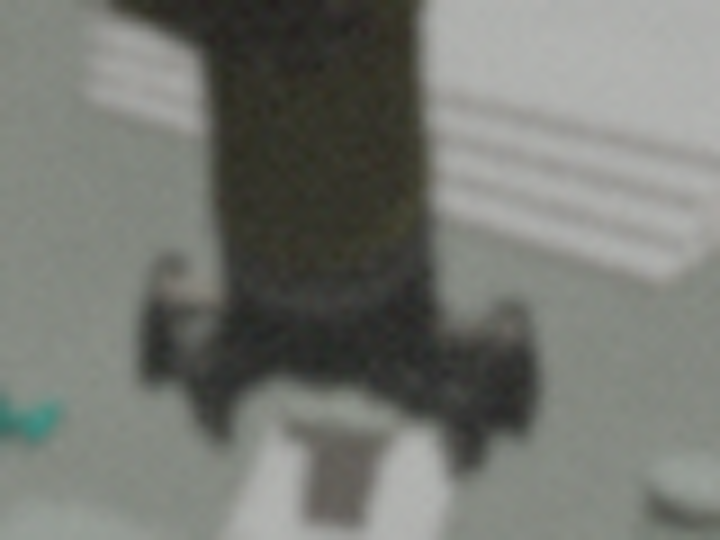

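View pics/t2.png

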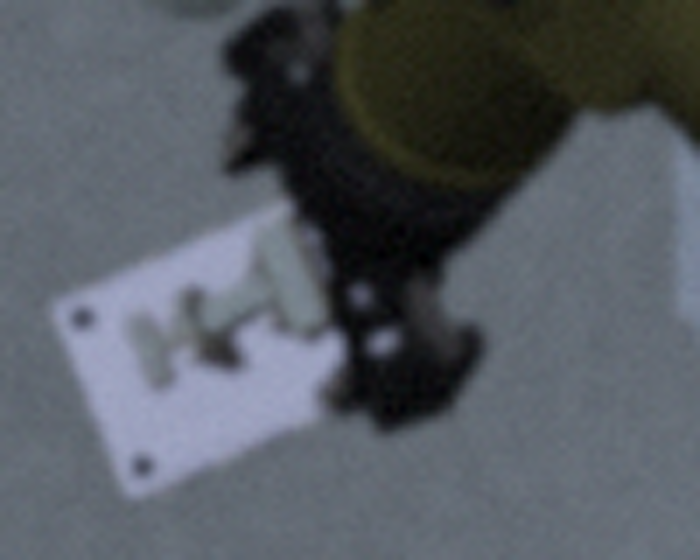

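```bash
python3 -m crank '[[0,0,0,0,0,0,60],[0,0,0,0,0,0,90],[0,0,0,0,0,0,110],[0,0,0,0,0,0,130],[0,0,0,0,0,0,150],[0,0,0,0,0,0,255],[0,0,0,0,0,0,255],[0,0,0,0,0,0,255]]' 30;python3 - <<'E'
from pl import *
rel(Rpick,G-.003*a)
E
python3 -m crank '[[0,0,0,0,0,0,255],[0,0,0,0,0,0,255]]' 100;python3 - <<'E'
from pl import *
cap('top','top3');cap('scene','scene3'); up('top3','t3',60,170,160,250,7); up('scene3','s3',290,110,370,170,9);rel(Rpick,G-.003*a)
E
```

```text
t: 5.3
position: [0.5492, 0.3537, 0.0558]
tool_rot: [-2.513, -0.563, 0.168]
wrist_force: [-0.3, -2.0, 3.0]
finger_gap: 0.0433
t 5.3 pos [0.5492 0.3537 0.0558] shift [-0.0002  0.0008  0.001 ] turn [ 0.0392 -0.0303  0.2371] 0.24218521096504345 F [-0.3435 -2.0277  2.9603] gap 0.04326447579129284
t: 5.55
position: [0.5492, 0.3538, 0.0559]
tool_rot: [-2.513, -0.563, 0.167]
wrist_force: [-0.6, -1.5, 4.3]
finger_gap: 0.0426
t 5.65 pos [0.5492 0.3539 0.056 ] shift [-0.0002  0.0007  0.0008] turn [ 0.0221 -0.0153  0.2397] 0.2412417010888663 F [ 0.0537 -1.4339  5.7234] gap 0.04209919751327159
```

View pics/s3.png

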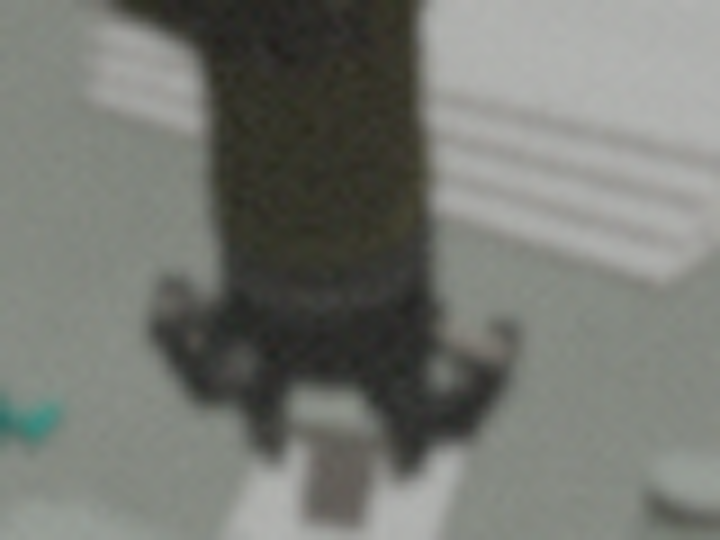

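View pics/t3.png

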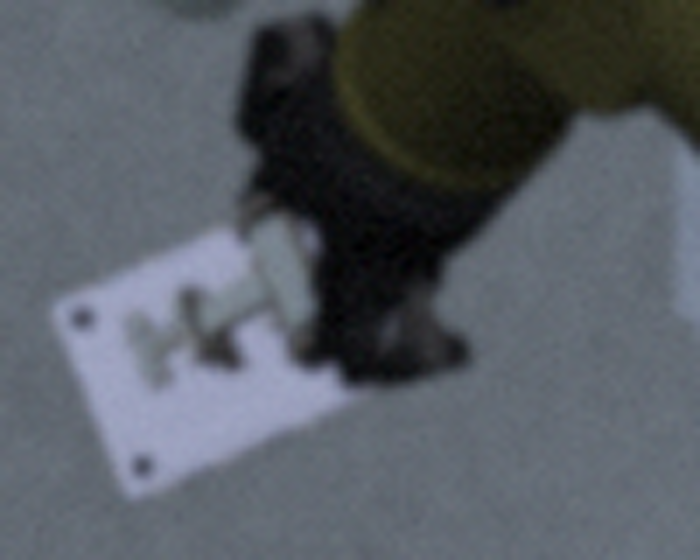

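```bash
python3 -m crank '[[0,0,0.01,0,0,0,255],[0,0,0.015,0,0,0,255],[0,0,0.03,0,0,0,255],[0,0,0.04,0,0,0,255],[0,0,0.04,0,0,0,255],[0,0,0,0,0,0,255],[0,0,0,0,0,0,255]]';python3 - <<'E'
from pl import *
cap('top','top4');cap('scene','scene4'); up('top4','t4',60,170,160,250,7); up('scene4','s4',290,90,370,150,9);rel(Rpick,G-.003*a)
E
```

```text
t: 6.52
position: [0.5489, 0.3533, 0.1902]
tool_rot: [-2.514, -0.564, 0.168]
wrist_force: [0.1, -1.1, -1.9]
finger_gap: 0.0418
t 6.625 pos [0.5485 0.3531 0.1892] shift [ 0.0005  0.0014 -0.1324] turn [ 0.1153 -0.1363  0.2277] 0.28931357417151804 F [-0.6672 -0.1578 -0.4954] gap 0.04230954249822539
```

View pics/s4.png

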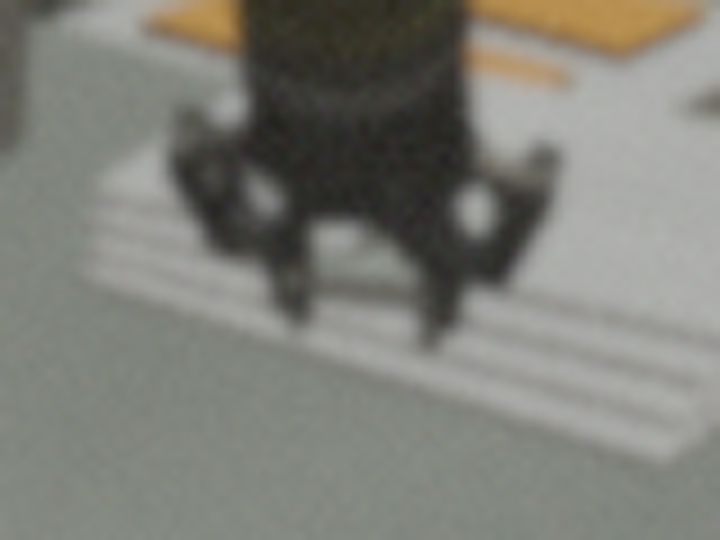

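View pics/t4.png

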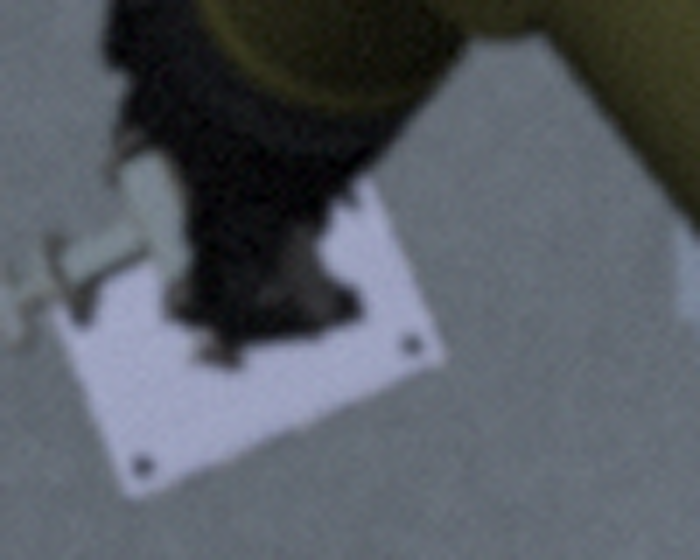

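```bash
cat >> pl.py <<'E'
Rkp=np.stack([xk,yp,zk],1)
Tpick=np.array([.5492,.3538,.0559]); Rtp=Ro.from_rotvec([-2.513,-.563,.1675]).as_matrix()
wt=Rtp.T@(G-Tpick); Rtk=Rtp.T@Rkp
C=np.array([.580,.0037,.075]); yaw=np.radians(3.)
def place(h,yaw=yaw,C=C):
    y2=-np.array([-np.sin(yaw),np.cos(yaw),0]); z2=up_; x2=np.cross(y2,z2); Rk=np.stack([x2,y2,z2],1)
    R=Rk@Rtk.T; return R, C+[0,0,h+.040]-R@wt
def keynow():
    s=robot.observe(); R=Ro.from_rotvec(s['tool_rot']).as_matrix(); w=s['position']+R@wt; Rk=R@Rtk; return w-.04*Rk[:,2],w,Rk
E
python3 - <<'E'
from pl import *
print('wt',wt); o,w,Rk=keynow(); print('key model',o,w,'pitch',np.degrees(np.arcsin(Rk[2,2])))
# depth check of held key
c=load('top4'); W=pts(c); m=np.zeros(W.shape[:2],bool); m[185:225,50:90]=(W[185:225,50:90,2]>.12)
g=c['frame'].mean(2); m&=g>70
L=(W[m]-o)@Rk; 
for zz in np.arange(-.03,.05,.01):
    k=(L[:,2]>=zz)&(L[:,2]<zz+.01)
    if k.sum(): print(round(zz,3),k.sum(),'x(up)',np.percentile(L[k,0],[10,50,90]),'y',L[k,1].min(),L[k,1].max())
R,p=place(.10); print('target',p,'toolz',R[:,2],'x',R[:,0]); rel(R,p)
E
```

```text
wt [ 0.0001 -0.0011  0.0026]
key model [0.5307 0.3906 0.1793] [0.5476 0.3553 0.1876] pitch 12.008195468871415
-0.03 21 x(up) [0.0022 0.0048 0.006 ] y -0.016467246621550448 0.012728957935302484
-0.02 39 x(up) [0.002  0.0044 0.0066] y -0.015448399056372068 0.012005487379165751
-0.01 10 x(up) [0.0019 0.0042 0.0116] y -0.004171225413353406 0.0017038856439596164
0.0 59 x(up) [-0.0034  0.0083  0.0139] y -0.01539337013791099 0.011334456197396455
0.01 31 x(up) [0.003  0.0072 0.009 ] y -0.008789505465405812 0.004705729314965728
0.02 39 x(up) [-0.0031  0.006   0.008 ] y -0.02976351336114621 0.02863760691992282
0.03 66 x(up) [0.0058 0.0079 0.0102] y -0.028271446229461795 0.023342835045780188
0.04 59 x(up) [0.0063 0.0084 0.0106] y -0.02335754334491921 0.020061334907772288
target [0.5789 0.0035 0.2177] toolz [ 0.7065  0.0388 -0.7067] x [-0.0508  0.9987  0.004 ]
t 6.625 pos [0.5485 0.3531 0.1892] shift [ 0.0304 -0.3496  0.0284] turn [-41.8281 -70.5784  56.3532] 99.53183242140716 F [-0.6672 -0.1578 -0.4954] gap 0.04230954249822539
```

```bash
python3 -m crank '[[0,0,0.02,0,0,0,255],[0,0,0.03,0,0,0,255],[0.0025,-0.029,0.02,-3.486,-5.88,4.696,255],[0.0025,-0.029,0.01,-3.486,-5.88,4.696,255],[0.0025,-0.029,0,-3.486,-5.88,4.696,255],[0.0025,-0.029,0,-3.486,-5.88,4.696,255],[0.0025,-0.029,0,-3.486,-5.88,4.696,255],[0.0025,-0.029,0,-3.486,-5.88,4.696,255]]';python3 - <<'E'
from pl import *
R,p=place(.10);rel(R,p); print(robot.observe()['joint_positions'],keynow()[:2])
E
```

```text
t: 7.62
position: [0.564, 0.1802, 0.2716]
tool_rot: [-2.706, -1.521, -0.377]
wrist_force: [0.2, 0.3, -0.9]
finger_gap: 0.0424
t 7.625 pos [0.564  0.1802 0.2716] shift [ 0.0149 -0.1767 -0.0539] turn [-20.8834 -35.1271  27.8386] 49.44708225674661 F [ 0.1911  0.3288 -0.8574] gap 0.04240455366112017
[ 0.7702  0.1379 -1.1621  1.7431  0.0886  1.1065  0.6207] (array([0.5454, 0.1997, 0.2385]), array([0.5637, 0.1813, 0.269 ]))
```

```bash
python3 -m crank '[[0.0025,-0.029,0,-3.486,-5.88,4.66,255],[0.0025,-0.029,0,-3.486,-5.88,4.66,255],[0.0025,-0.029,0,-3.486,-5.88,4.66,255],[0.0025,-0.03,0,-3.486,-5.84,4.64,255],[0.0025,-0.03,0,-3.486,-5.84,4.6,255],[0.0024,-0.0297,0,-3.45,-5.8,4.6,255],[0,0,-0.02,0,0,0,255],[0,0,-0.03,0,0,0,255],[0,0,0,0,0,0,255],[0,0,0,0,0,0,255]]';python3 - <<'E'
from pl import *
R,p=place(.10);rel(R,p); print(robot.observe()['joint_positions'],keynow())
cap('top','top5');cap('scene','scene5'); up('top5','t5',190,140,310,240,6); up('scene5','s5',220,110,320,210,6)
E
```

```text
t: 8.88
position: [0.5798, 0.0036, 0.2223]
tool_rot: [1.728, 1.807, 0.755]
wrist_force: [0.5, -0.7, -0.3]
finger_gap: 0.0422
t 8.875 pos [0.5798 0.0036 0.2223] shift [-0.0008 -0.0001 -0.0046] turn [-0.1414 -0.0542  0.1982] 0.24942307221818794 F [ 0.4556 -0.7155 -0.2646] gap 0.042169990249620495
[ 0.4084 -0.2342 -0.409   2.2892 -0.3819  0.299   1.9071] (array([0.5808, 0.0039, 0.1796]), array([0.5808, 0.0038, 0.2196]), array([[-0.9988,  0.0489,  0.0009],
       [-0.0489, -0.9988, -0.0025],
       [ 0.0008, -0.0025,  1.    ]]))
```

View pics/s5.png

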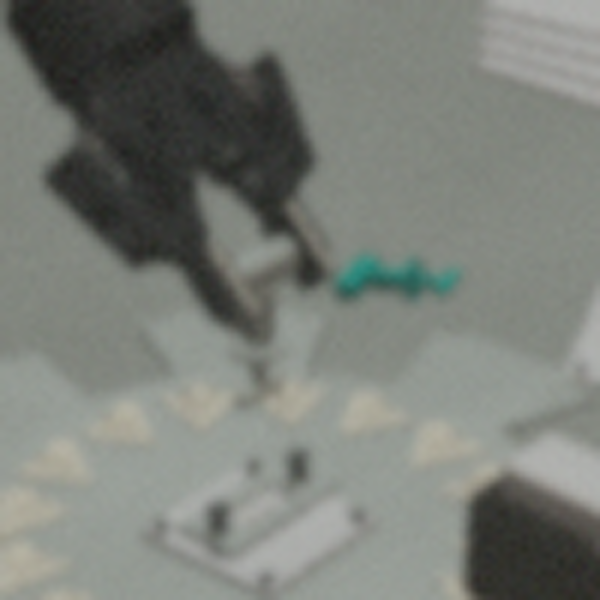

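View pics/t5.png

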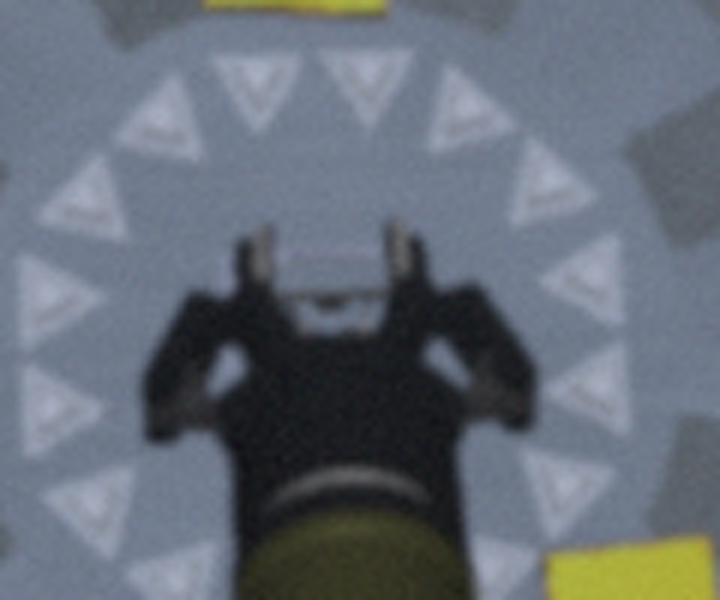

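Run:
```python
from pl import *
c=load('scene5'); o,w,Rk=keynow(); L=lambda x,y,z:o+Rk@np.array([x,y,z])
for nm,q in dict(wing=L(0,0,.04),wtop=L(0,0,.048),foot=L(0,0,-.0205),footL=L(0,.015,-.0205),footR=L(0,-.015,-.0205),collar=L(0,0,.002)).items():
    p=proj(c,q)[0]; print(nm,p,(p-[220,110])*6)
i=c['frame'][140:185,245:285]; cv2.imwrite('pics/s5b.png',cv2.resize(i,None,fx=14,fy=14,interpolation=cv2.INTER_CUBIC))
```

```text
wing [262.7956 153.6743] [256.7735 262.0457]
wtop [262.7477 150.9882] [256.4863 245.9294]
foot [263.1443 173.2415] [258.8658 379.4492]
footL [259.4938 175.4517] [236.963 392.71 ]
footR [266.7331 171.0687] [280.3987 366.4122]
collar [263.0173 166.1145] [258.1037 336.687 ]
```

View pics/s5b.png

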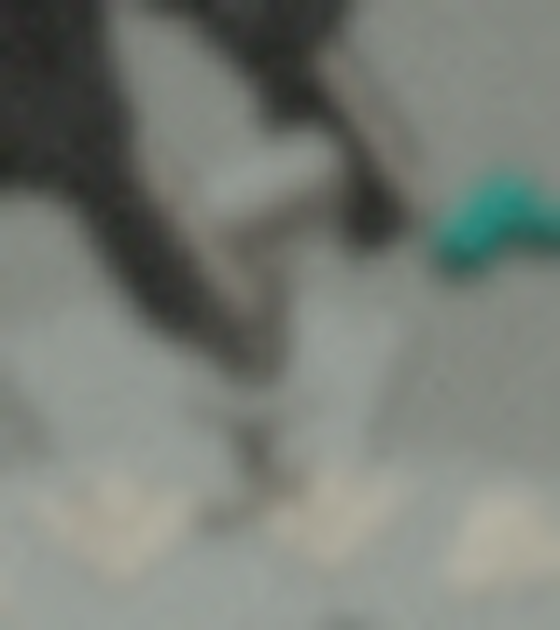

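Run:
```python
from pl import *
o,w,Rk=keynow()
for nm in('scene5','top5'):
    c=load(nm); W=pts(c); Q=W.reshape(-1,3); L=(Q-o)@Rk; g=c['frame'].mean(2).ravel()
    k=(np.abs(L[:,0])<.03)&(np.abs(L[:,1])<.03)&(L[:,2]>-.04)&(L[:,2]<.06)&(~np.isnan(L[:,0]))
    print(nm,k.sum())
    for zz in np.arange(-.04,.06,.005):
        q=k&(L[:,2]>=zz)&(L[:,2]<zz+.005)
        if q.sum(): print(round(zz,3),q.sum(),'x',np.percentile(L[q,0],[5,50,95]),'y',np.percentile(L[q,1],[5,50,95]),'g',np.median(g[q]))
```

```text
scene5 325
-0.03 1 x [-0.0004 -0.0004 -0.0004] y [0.0135 0.0135 0.0135] g 125.66666666666667
-0.025 9 x [-0.0048 -0.0029  0.    ] y [-0.003   0.008   0.0154] g 128.66666666666666
-0.02 14 x [-0.0038 -0.0013  0.0016] y [-0.0104  0.0059  0.0146] g 137.0
-0.015 6 x [-0.004  -0.002  -0.0012] y [-0.0018  0.0017  0.007 ] g 113.66666666666666
-0.01 3 x [-0.0037 -0.0034 -0.0023] y [0.0042 0.0046 0.0066] g 109.0
-0.005 3 x [-0.0101 -0.0098 -0.0012] y [0.0002 0.0072 0.0121] g 127.33333333333333
-0.0 30 x [-0.0125 -0.0043  0.0055] y [-0.008   0.0071  0.0154] g 131.16666666666666
0.005 14 x [-0.0077 -0.0043  0.0055] y [-0.0017  0.0055  0.01  ] g 94.66666666666667
0.01 5 x [-0.0045 -0.0038 -0.0003] y [-0.003   0.0049  0.0076] g 90.0
0.015 6 x [-0.0064 -0.0055 -0.003 ] y [-0.0024  0.0019  0.0066] g 92.83333333333334
0.02 9 x [-0.0096 -0.0065 -0.0028] y [-0.0217  0.0018  0.0287] g 93.0
0.025 16 x [-0.016  -0.0086 -0.0037] y [-0.0219 -0.0003  0.0297] g 78.66666666666666
0.03 22 x [-0.0192 -0.0099 -0.0063] y [-0.0211 -0.0068  0.029 ] g 72.5
0.035 34 x [-0.021  -0.0129 -0.0055] y [-0.0259 -0.0039  0.0
[... 791 characters left out ...]
 y [0.0059 0.0059 0.0059] g 79.33333333333333
0.015 3 x [0.0036 0.0037 0.004 ] y [-0.0029 -0.0009  0.0011] g 54.666666666666664
0.02 1 x [0.0044 0.0044 0.0044] y [0.0035 0.0035 0.0035] g 60.333333333333336
0.03 7 x [-0.0236  0.0044  0.0049] y [-0.0031  0.012   0.0277] g 87.33333333333333
0.035 20 x [-0.0227  0.0045  0.0051] y [-0.0266 -0.0034  0.026 ] g 84.16666666666666
0.04 53 x [-0.0175 -0.0028  0.0045] y [-0.0266  0.0052  0.0265] g 112.33333333333333
0.045 94 x [-0.0144 -0.0028  0.0039] y [-0.0268 -0.0031  0.0231] g 117.66666666666667
0.05 18 x [-0.0116 -0.0063 -0.0003] y [-0.0273  0.0223  0.0289] g 89.83333333333333
0.055 20 x [-0.0057 -0.0004  0.0204] y [-0.0298  0.0221  0.0263] g 78.0
```

```bash
python3 -m crank '[[0,0,-0.018,0,0,0,255],[0,0,-0.018,0,0,0,255],[0,0,-0.018,0,0,0,255],[0,0,0,0,0,0,255],[0,0,0,0,0,0,255]]';python3 - <<'E'
from pl import *
R,p=place(.05);rel(R,p); print(robot.observe()['joint_positions'])
cap('top','top6');cap('scene','scene6'); up('top6','t6',220,160,280,220,10); up('scene6','s6',235,145,295,215,10)
o,w,Rk=keynow();print(o)
for nm in('scene6','top6'):
    c=load(nm); W=pts(c); Q=W.reshape(-1,3); L=(Q-o)@Rk; g=c['frame'].mean(2).ravel()
    k=(np.abs(L[:,0])<.02)&(np.abs(L[:,1])<.02)&(L[:,2]>-.027)&(L[:,2]<.05)&(~np.isnan(L[:,0]))
    print(nm,k.sum())
    for zz in np.arange(-.03,.05,.005):
        q=k&(L[:,2]>=zz)&(L[:,2]<zz+.005)
        if q.sum(): print(round(zz,3),q.sum(),'x',np.percentile(L[q,0],[5,50,95]),'y',np.percentile(L[q,1],[5,50,95]),'g',np.median(g[q]))
E
```

```text
t: 9.6
position: [0.58, 0.0029, 0.1684]
tool_rot: [1.728, 1.806, 0.755]
wrist_force: [0.9, 0.6, -1.3]
finger_gap: 0.0421
t 9.6 pos [0.58   0.0029 0.1684] shift [-0.001   0.0006 -0.0007] turn [-0.1243 -0.0194  0.253 ] 0.2825398483187527 F [ 0.9034  0.5773 -1.2681] gap 0.042101273892943845
[ 0.3719 -0.1413 -0.3967  2.3462 -0.4139  0.1512  1.9553]
[0.581  0.0032 0.1258]
scene6 180
-0.025 10 x [-0.0052 -0.0032  0.001 ] y [-0.0042  0.0093  0.0152] g 132.0
-0.02 13 x [-0.0044 -0.0028  0.0013] y [-0.0088  0.0059  0.0139] g 132.33333333333334
-0.015 5 x [-0.0039 -0.0035 -0.0004] y [0.0021 0.0055 0.0067] g 102.0
-0.01 3 x [-0.0039 -0.0012 -0.0008] y [0.0017 0.0024 0.0058] g 110.33333333333333
-0.005 3 x [-0.0119  0.0018  0.0086] y [0.0043 0.0114 0.0152] g 135.0
0.0 33 x [-0.0135 -0.0044  0.008 ] y [-0.0077  0.007   0.0145] g 130.66666666666666
0.005 9 x [-0.0043 -0.0016  0.0039] y [-0.0031  0.0067  0.009 ] g 94.33333333333333
0.01 7 x [-0.0071 -0.0049 -0.0029] y [-0.0008  0.0051  0.0074] g 93.33333333333333
0.015 4 x [-0.0056 -0.0048 -0.004 ] y [-0.0033 -0.0004  0.0062] g 105.16666666666666
0
[... 693 characters left out ...]
7 x [0.0028 0.0049 0.0104] y [-0.0097 -0.0028  0.0064] g 102.33333333333333
0.0 27 x [0.0012 0.006  0.0103] y [-0.0067  0.0043  0.0117] g 104.0
0.005 3 x [0.0019 0.0041 0.0062] y [-0.0071 -0.0051 -0.0007] g 100.66666666666667
0.01 2 x [0.0033 0.0033 0.0033] y [0.0022 0.0043 0.0064] g 70.16666666666667
0.015 3 x [0.0034 0.0036 0.0039] y [-0.0026 -0.0004  0.0038] g 63.0
0.03 3 x [0.004  0.0041 0.0042] y [0.0004 0.0108 0.013 ] g 87.33333333333333
0.035 11 x [0.004  0.0044 0.0049] y [-0.0157 -0.0053  0.0072] g 77.66666666666667
0.04 28 x [-0.0086 -0.0031  0.0032] y [-0.0179 -0.0062  0.0145] g 119.33333333333334
0.045 77 x [-0.0078 -0.001   0.0041] y [-0.0172  0.0016  0.0182] g 118.66666666666667
```

View pics/s6.png

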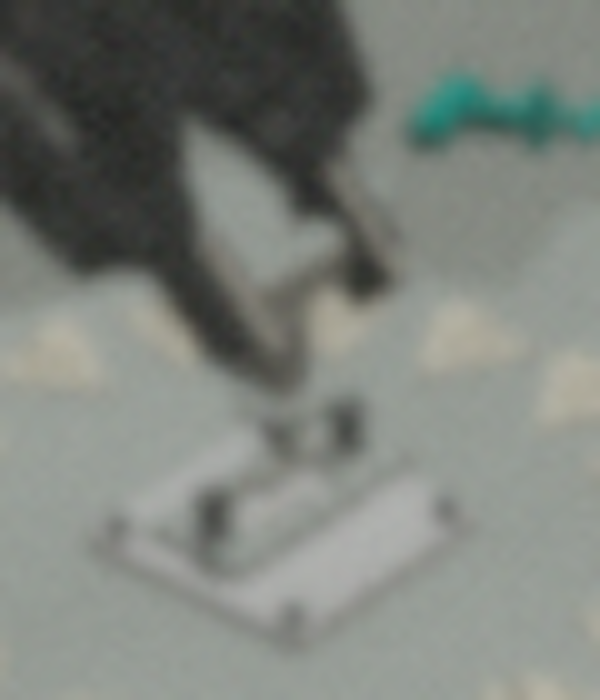

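View pics/t6.png

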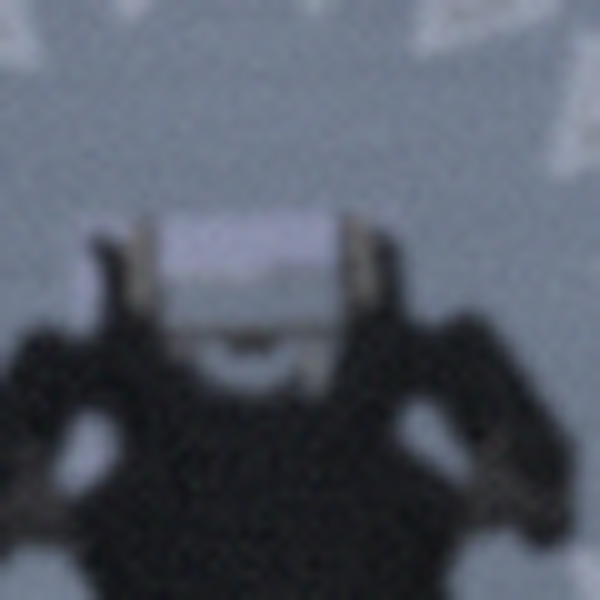

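```bash
cat > m5.py <<'E'
from h import *
np.set_printoptions(precision=4,suppress=True)
c=load('scene0'); g=cv2.cvtColor(c['frame'],cv2.COLOR_BGR2GRAY).astype(float)
S=[]
for u,v in[(279.5,195.8),(264,206.7),(262.1,187.5),(246.7,197.7)]:
    for it in range(4):
        P=cv2.getRectSubPix(g.astype(np.float32),(5,5),(u,v)); w=np.clip(np.percentile(P,70)-P,0,None); yy,xx=np.mgrid[-2:3,-2:3]; u+=(w*xx).sum()/w.sum()*.7; v+=(w*yy).sum()/w.sum()*.7
    q=onz(c,u,v,.08)[:2]; S.append(q); print((u,v),q)
S=np.array(S); print('mean',S.mean(0), 'diag means',(S[0]+S[3])/2,(S[1]+S[2])/2)
W=pts(c); Q=W[175:215,240:290].reshape(-1,3)
k=(Q[:,2]>.086)&(Q[:,2]<.098)&(abs(Q[:,0]-.58)<.05)&(abs(Q[:,1])<.06); print('press pts',k.sum(),Q[k].min(0),Q[k].max(0),np.percentile(Q[k],[3,97],0))
k=(Q[:,2]>.099)&(Q[:,2]<.107);
for s in(1,-1):
    kk=k&((Q[:,1]-.004)*s>0); print('stud',kk.sum(),Q[kk].mean(0))
for sx in (1,-1):
  pass
Z=(W[175:215:2,240:290:3,2]*1000).round(); 
c=load('top0');W=pts(c);Q=W[172:224,215:275].reshape(-1,3)
k=(Q[:,2]>.087)&(Q[:,2]<.098); print('top press',np.percentile(Q[k],[3,97],0))
E
python3 m5.py
```

```text
(np.float64(279.77571529769403), np.float64(196.16386175891338)) [0.6116 0.0388]
(np.float64(263.4794949202008), np.float64(207.61423451838053)) [ 0.616  -0.0328]
(np.float64(261.9036061985467), np.float64(187.42042769768977)) [0.5424 0.0367]
(np.float64(245.6104197254362), np.float64(198.57932609116384)) [ 0.5487 -0.0363]
mean [0.5797 0.0016] diag means [0.5801 0.0013] [0.5792 0.0019]
press pts 173 [ 0.5466 -0.0385  0.0872] [0.5983 0.0421 0.0978] [[ 0.5601 -0.0353  0.0893]
 [ 0.5965  0.0378  0.0963]]
stud 11 [0.5766 0.0326 0.1037]
stud 14 [ 0.5799 -0.0268  0.1046]
top press [[ 0.5629 -0.0338  0.0889]
 [ 0.5982  0.0393  0.0965]]
```

Run:
```python
from pl import *
c=load('top6'); g=c['frame'].mean(2)
o,w,Rk=keynow()
print(w); print(proj(c,[w,w+[0,.022,.0],w-[0,.022,0],w+[0,.022,.008],w-[0,.022,-.008]]))
np.savetxt('/dev/stdout',g[182:200,230:262],fmt='%3d')
for r in (184,187,189): 
  pass
c=load('scene6'); W=pts(c); L=(W.reshape(-1,3)-o)@Rk
# foot & collar y extents by depth bands
for lo,hi in[(-.025,-.016),(-.001,.005)]:
    k=(L[:,2]>lo)&(L[:,2]<hi)&(abs(L[:,0])<.018)&(abs(L[:,1])<.022); print(lo,np.sort(L[k,1])[[0,1,2,-3,-2,-1]],np.sort(L[k,0])[[0,1,2,-3,-2,-1]])
```

```text
[0.581  0.0031 0.1658]
[[244.2807 190.8228]
 [234.6621 190.6901]
 [253.8868 190.9554]
 [234.6379 190.0968]
 [254.007  190.3649]]
-0.025 [-0.0102 -0.0078 -0.0075  0.0147  0.0147  0.0157] [-0.0058 -0.0048 -0.0045  0.0005  0.0023  0.0025]
-0.001 [-0.0097 -0.0079 -0.0076  0.0156  0.016   0.0165] [-0.0148 -0.0139 -0.0134  0.0078  0.0082  0.0111]
 142 121  91  93  87  72  62  79 106 119
 53  50  77  96  97 107 138 150 150 149 150 150 149 150 151 149 146 143 142 143 145 142 138 118  88  87  88  62  46  64  96 118
 61  42  60  88  96 108 138 148 150 149 147 147 147 150 147 143 140 130 127 129 128 129 126 108  78  78  87  66  50  61  92 113
 71  38  59  85  93 103 125 138 140 136 139 137 138 140 141 136 128 121 119 119 122 120 117 101  77  82  90  70  49  55  87 115
 78  39  55  87  95  93 110 120 130 126 128 127 127 128 128 125 121 118 114 121 118 118 113 102  79  76  86  70  47  52  83 111
 77  41  56  82  88  85  98 116 123 124 121 121 121 121 121 122 121 117 116 119 120 120 116 105  82  72  73  63  41  44  79 107
 70  40  46  66  74  79  93 115 121 119 121 117 124 121 121 118 117 119 119 
[... 503 characters left out ...]
  80  98 100  98  98  91  73  50  30  33  27  31  29  26  31
 26  26  30  29  28  33  46  64  72  86 102 112 104  89  85  89  85 101 109 107 103 102  95  69  43  27  31  30  32  28  27  28
 26  27  28  30  29  31  35  44  52  70  94 109 113 110 111 111 111 111 109  96 100 105  94  63  32  33  31  29  24  28  22  28
 22  23  27  27  31  28  26  30  37  53  74  92 108 111 114 113 112 105  94  79  84  96  84  51  34  33  25  30  27  25  27  27
 22  20  21  24  27  29  29  32  34  41  54  68  79  89  93  96  94  80  69  58  73  83  69  45  33  32  26  28  24  28  24  28
 30  27  23  20  27  26  30  30  25  34  41  46  50  56  62  67  62  53  45  48  56  60  51  32  29  28  33  30  28  29  38  48
```

```bash
python3 -m crank '[[-0.0026,0,0,0,0,0,255],[0,0,-0.005,0,0,0,255],[0,0,-0.005,0,0,0,255],[0,0,-0.005,0,0,0,255],[0,0,0,0,0,0,255]]' 80;python3 - <<'E'
from pl import *
rel(*place(.017)); print(keynow()[0])
E
python3 -m crank '[[0,0,-0.003,0,0,0,255],[0,0,-0.003,0,0,0,255],[0,0,0,0,0,0,255]]';python3 - <<'E'
from pl import *
rel(*place(.017)); print(keynow()[0])
E
```

```text
t: 10.32
position: [0.576, 0.0032, 0.1506]
tool_rot: [1.731, 1.809, 0.752]
wrist_force: [-0.8, 0.1, -1.4]
finger_gap: 0.0424
t 10.325 pos [0.576  0.0032 0.1506] shift [ 0.003   0.0003 -0.016 ] turn [-0.1561 -0.2476  0.2248] 0.3690530208402601 F [-0.7605  0.0542 -1.3687] gap 0.042423355313695066
[0.5768 0.0035 0.108 ]
t: 10.7
position: [0.5763, 0.0031, 0.1457]
tool_rot: [1.731, 1.808, 0.753]
wrist_force: [-0.3, 0.2, -1.5]
finger_gap: 0.042
t 10.7 pos [0.5763 0.0031 0.1457] shift [ 0.0027  0.0004 -0.0111] turn [-0.1567 -0.213   0.2325] 0.35210736078276605 F [-0.2843  0.2007 -1.5098] gap 0.04201570009976815
[0.5772 0.0034 0.1031]
```

```bash
python3 -m crank '[[0.001,0,-0.001,0,0,0,255],[0,0,-0.002,0,0,0,255],[0,0,-0.002,0,0,0,255],[0,0,0,0,0,0,255]]';python3 - <<'E'
from pl import *
rel(*place(.017)); print(keynow()[0])
cap('top','top7');cap('scene','scene7'); up('top7','t7',220,160,280,220,10); up('scene7','s7',235,145,295,215,10)
E
```

```text
t: 11.2
position: [0.5774, 0.0031, 0.1411]
tool_rot: [1.731, 1.808, 0.753]
wrist_force: [0.5, 2.3, -2.2]
finger_gap: 0.0419
t 11.2 pos [0.5774 0.0031 0.1411] shift [ 0.0015  0.0005 -0.0064] turn [-0.1719 -0.1952  0.2519] 0.36206142186855084 F [ 0.5286  2.2843 -2.1881] gap 0.041911002301311485
[0.5783 0.0034 0.0984]
```

View pics/s7.png

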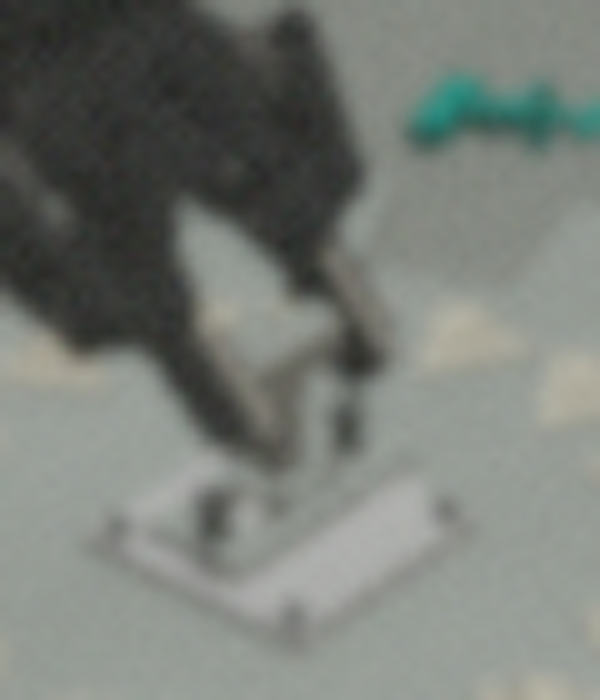

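```bash
python3 -m crank '[[0,0.0006,-0.002,0,0,0,255],[0,0,-0.002,0,0,0,255],[0,0,0,0,0,0,255],[0,0,0,0,0,0,255]]';python3 - <<'E'
from pl import *
rel(*place(.017)); print(keynow()[0])
cap('top','top8');cap('scene','scene8'); up('top8','t8',220,160,280,220,10); up('scene8','s8',235,145,295,215,10)
E
```

```text
t: 11.8
position: [0.5776, 0.0033, 0.1373]
tool_rot: [1.73, 1.807, 0.753]
wrist_force: [0.0, 0.6, -1.0]
finger_gap: 0.0419
t 11.8 pos [0.5776 0.0033 0.1373] shift [ 0.0014  0.0002 -0.0027] turn [-0.1164 -0.1546  0.2443] 0.31163713359917966 F [ 0.0389  0.5607 -1.0049] gap 0.04193921156018547
[0.5785 0.0036 0.0946]
```

View pics/s8.png

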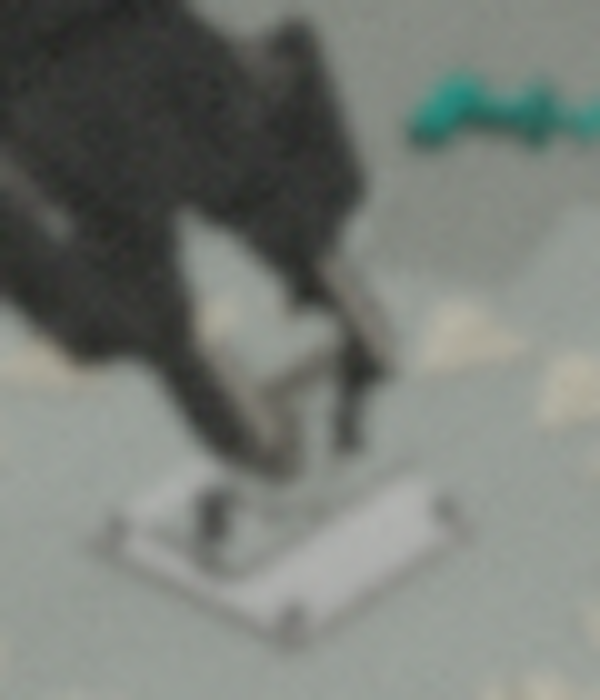

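```bash
python3 -m crank '[[0,0,-0.001,0,0,0,255],[0,0,0,0,0,0,255]]';python3 -m crank '[[0,0,-0.001,0,0,0,255],[0,0,0,0,0,0,255]]';python3 - <<'E'
from pl import *
print(keynow()[0],robot.observe()['wrist_force'])
E
```

```text
t: 12.15
position: [0.5777, 0.0034, 0.1364]
tool_rot: [1.73, 1.807, 0.753]
wrist_force: [-1.0, 0.3, 1.3]
finger_gap: 0.0424
t: 12.4
position: [0.5777, 0.0034, 0.1353]
tool_rot: [1.73, 1.807, 0.753]
wrist_force: [-0.2, 0.3, 2.5]
finger_gap: 0.042
[0.5786 0.0037 0.0927] [-0.1924  0.3127  2.4633]
```

```bash
python3 -m crank '[[0,0,0.0005,0,0,0,255],[0,0,0,0,0,0,130],[0,0,0,0,0,0,110],[0,0,0,0,0,0,90],[0,0,0,0,0,0,60],[0,0,0,0,0,0,20],[0,0,0,0,0,0,0],[0,0,0,0,0,0,0],[0,0,0,0,0,0,0]]' 30;python3 - <<'E'
from pl import *
print(robot.observe())
cap('top','top9');cap('scene','scene9'); up('top9','t9',220,160,280,220,10); up('scene9','s9',235,145,295,215,10)
E
```

```text
t: 13.52
position: [0.5773, 0.0036, 0.1355]
tool_rot: [1.73, 1.808, 0.753]
wrist_force: [0.2, -0.2, 0.6]
finger_gap: 0.0853
{'t': 13.525, 'joint_positions': array([ 0.8868, -0.0927, -0.8964,  2.3631, -1.0235,  0.0979,  2.5642]), 'joint_vel': array([-0.0008, -0.0007,  0.0005, -0.0009, -0.0006, -0.0005,  0.0017]), 'effort': array([ -0.0013, -13.7333,   1.8322, -27.2303,  -0.2813,  -1.8769,
         0.0001]), 'position': array([0.5773, 0.0036, 0.1355]), 'tool_rot': array([1.7299, 1.808 , 0.7529]), 'wrist_force': array([ 0.2103, -0.1965,  0.5695]), 'moment': array([-0.0233,  0.7659, -0.0348]), 'finger_gap': 0.08534428135563003}
```

View pics/s9.png

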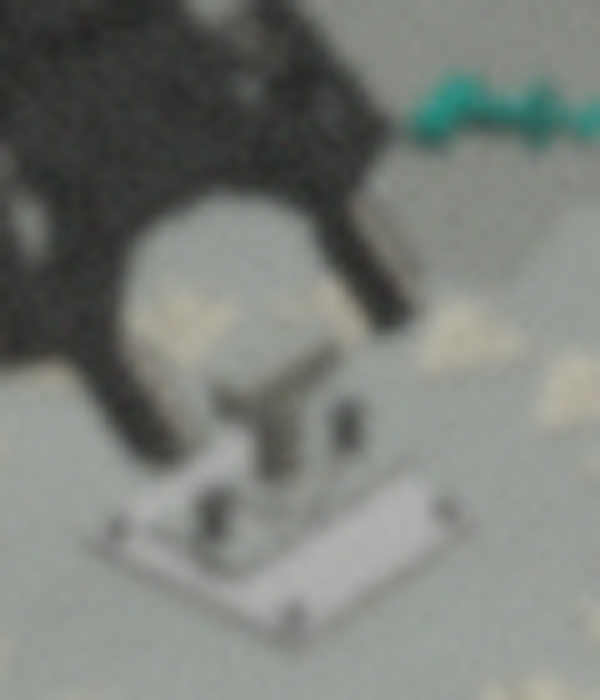

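View pics/t9.png

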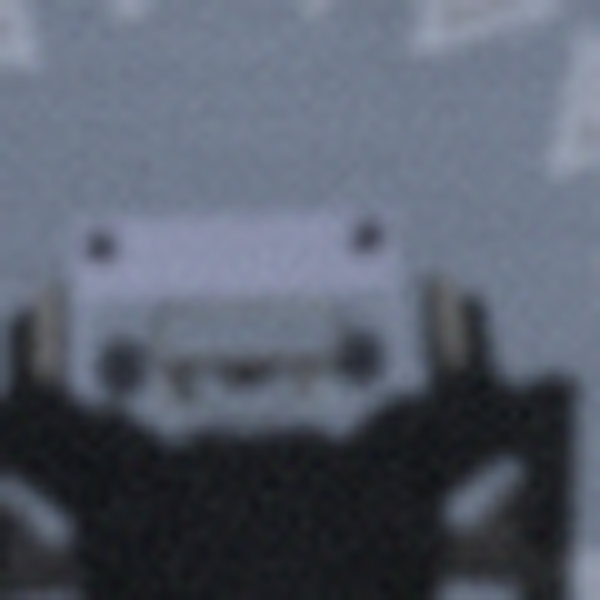

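```bash
python3 -m crank '[[-0.005,0,0.005,0,0,0,0],[-0.008,0,0.008,0,0,0,0],[-0.01,0,0.01,0,0,0,0]]';python3 - <<'E'
from pl import *
print(robot.observe()['joint_positions'])
E
```

```text
t: 14.0
position: [0.5538, 0.0037, 0.1588]
tool_rot: [1.73, 1.808, 0.753]
wrist_force: [1.0, -0.3, -0.3]
finger_gap: 0.085
[ 0.8787 -0.2437 -0.8478  2.3926 -1.0554  0.2289  2.5456]
```

```bash
python3 -m crank '[[0,0,0.015,0,3,0,0],[0,0,0.02,0,5,0,0],[0,0,0.025,0,5,0,0],[0.005,0,0.025,0,5,0,0]]';python3 - <<'E'
from pl import *
print(robot.observe()['joint_positions'])
E
```

```text
t: 14.5
position: [0.5587, 0.0046, 0.243]
tool_rot: [1.931, 2.008, 0.505]
wrist_force: [1.5, 0.6, -0.1]
finger_gap: 0.0851
[ 1.0238 -0.2385 -0.9298  2.0485 -0.3652  0.7906  1.8717]
```

Run:
```python
from pl import *
yw=np.radians(3.); Rv=tool(np.array([0,0,-1.]),np.array([np.cos(yw),np.sin(yw),0])); rel(Rv,np.array([.58,.0035,.243]))
Rm=tool(np.array([0,0,-1.]),np.array([-np.sin(yw),np.cos(yw),0])); rel(Rm,np.array([.58,.0035,.243]))
```

```text
t 14.5 pos [0.5587 0.0046 0.243 ] shift [ 0.0213 -0.0011 -0.    ] turn [ 19.2169  23.0586 -87.4154] 92.42535284153684 F [ 1.5057  0.6421 -0.0978] gap 0.08514842315407653
t 14.5 pos [0.5587 0.0046 0.243 ] shift [ 0.0213 -0.0011 -0.    ] turn [-2.4543 27.0075  0.7526] 27.129233587057335 F [ 1.5057  0.6421 -0.0978] gap 0.08514842315407653
```

```bash
python3 -m crank '[[0,-0.01,0.01,-0.82,9,0.25,0],[0,-0.01,0.01,-0.82,9,0.25,0],[0,-0.01,0,-0.82,9,0.25,0],[0,-0.02,0,0,0,-10,0],[0,-0.02,0,0,0,-10,0],[0,-0.02,0,0,0,-10,0],[0,-0.02,0,0,0,-10,0],[0,-0.02,0,0,0,-10,0],[0,-0.02,0,0,0,-10,0],[0,-0.02,0,0,0,-10,0],[0,-0.02,0,0,0,-10,0],[0,-0.02,0,0,0,-10,0]]'; python3 -m crank '[[0,-0.03,0,0,0,0,0],[0,0,0,0,0,0,0]]'
python3 - <<'E'
from pl import *
print(robot.observe()['joint_positions'])
cap('top','top10');cap('scene','scene10'); up('top10','t10',210,165,280,225,10); up('scene10','s10',235,155,295,215,10)
E
```

```text
t: 16.0
position: [0.559, -0.2061, 0.2623]
tool_rot: [3.137, 0.071, 0.003]
wrist_force: [0.4, -0.4, -0.1]
finger_gap: 0.0854
t: 16.25
position: [0.5584, -0.2388, 0.2618]
tool_rot: [3.136, 0.073, 0.001]
wrist_force: [-0.3, -0.2, -0.1]
finger_gap: 0.0857
[ 1.003   0.3174 -0.7952  1.5354  0.2331  1.383   0.2361]
```

View pics/s10.png

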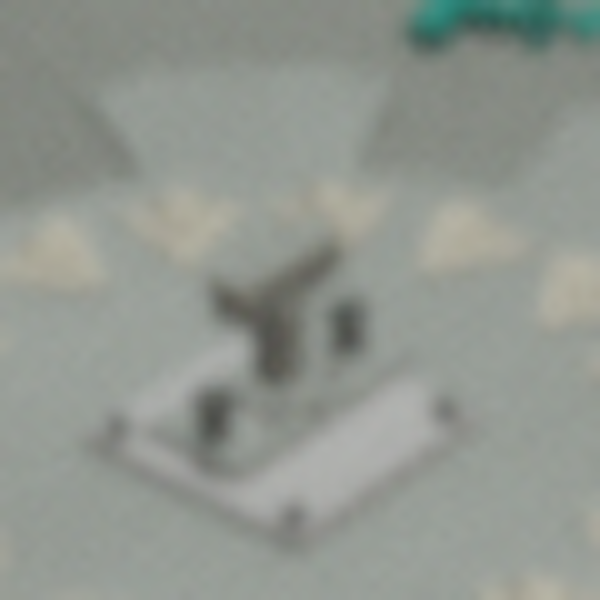

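View pics/t10.png

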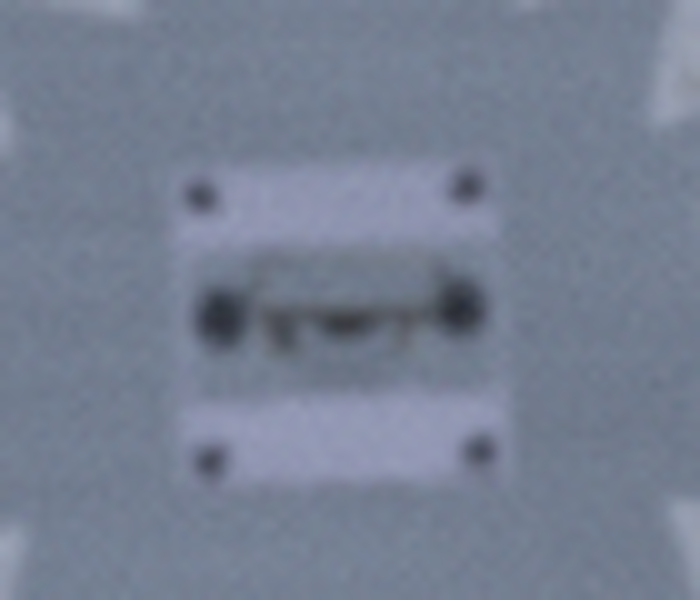

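Run:
```python
from pl import *
for nm in('top10','scene10'):
    W=pts(load(nm)).reshape(-1,3); k=(abs(W[:,0]-.58)<.04)&(abs(W[:,1])<.05)
    q=W[k&(W[:,2]>.125)&(W[:,2]<.15)]; print(nm,'wing',len(q),np.percentile(q,[3,50,97],0), 'mid',(np.percentile(q,3,0)+np.percentile(q,97,0))/2)
    t=q[q[:,2]>.135]; print(' top z',np.median(t[:,2]),'yaw',np.degrees(np.arctan(np.polyfit(t[:,1],t[:,0],1)[0])),t.mean(0))
    q=W[k&(W[:,2]>.086)&(W[:,2]<.105)]; print(' press/collar z',np.median(q[:,2]))
    q=W[k&(abs(W[:,0]-.58)<.012)&(abs(W[:,1]-.003)<.012)&(W[:,2]>.09)&(W[:,2]<.104)]; print(' collar',np.median(q[:,2]),len(q))
yw=np.radians(3.); Rv=tool(np.array([0,0,-1.]),np.array([np.cos(yw),np.sin(yw),0])); rel(Rv,np.array([.5790,.0035,.215]))
```

```text
top10 wing 123 [[ 0.5738 -0.0176  0.1321]
 [ 0.58    0.0011  0.1404]
 [ 0.5877  0.0221  0.1442]] mid [0.5807 0.0022 0.1382]
 top z 0.14065723328243204 yaw -2.745248636870429 [0.5807 0.002  0.1406]
 press/collar z 0.09357590368483848
 collar 0.09680114359197334 37
scene10 wing 93 [[ 0.5745 -0.0205  0.1278]
 [ 0.5829 -0.0035  0.1383]
 [ 0.5871  0.0202  0.1425]] mid [ 0.5808 -0.0002  0.1352]
 top z 0.14010594074227395 yaw -1.340691968654365 [ 0.5809 -0.0017  0.1397]
 press/collar z 0.09382690603391504
 collar 0.09716580916168352 38
t 16.35 pos [ 0.5593 -0.235   0.2621] shift [ 0.0197  0.2385 -0.0471] turn [0.1603 0.1107 0.0568] 0.20293773350919556 F [0.5845 0.0609 0.4194] gap 0.08534450415360728
```

```bash
python3 -m crank '[[0.003,0.04,0,0,0,0,0],[0.003,0.04,0,0,0,0,0],[0.004,0.04,0,0,0,0,0],[0.004,0.04,0,0,0,0,0],[0.004,0.04,0,0,0,0,0],[0.0027,0.0385,0,0,0,0,0],[0,0,-0.02,0,0,0,0],[0,0,-0.03,0,0,0,0],[0,0,0,0,0,0,0],[0,0,0,0,0,0,0]]'
python3 - <<'E'
from pl import *
yw=np.radians(3.); Rv=tool(np.array([0,0,-1.]),np.array([np.cos(yw),np.sin(yw),0])); rel(Rv,np.array([.5800,.0035,.142]))
print(robot.observe()['joint_positions'])
E
```

```text
t: 17.6
position: [0.5805, 0.0029, 0.2127]
tool_rot: [3.137, 0.081, 0.004]
wrist_force: [0.0, 0.3, 0.0]
finger_gap: 0.0854
t 17.6 pos [0.5805 0.0029 0.2127] shift [-0.0005  0.0006 -0.0707] turn [0.1888 0.1633 0.0466] 0.2539761562527998 F [0.0271 0.3059 0.0274] gap 0.0854308530593765
[ 0.7045  0.3144 -0.9021  1.6658  0.2596  1.2839 -0.1959]
```

```bash
python3 -m crank '[[0,0,-0.02,0,0,0,0],[0,0,-0.02,0,0,0,0],[0,0,-0.02,0,0,0,0],[0,0,-0.0105,0,0,0,0],[0,0,0,0,0,0,0],[0,0,0,0,0,0,0]]'
python3 - <<'E'
from pl import *
yw=np.radians(3.); Rv=tool(np.array([0,0,-1.]),np.array([np.cos(yw),np.sin(yw),0])); rel(Rv,np.array([.5800,.0035,.142]))
cap('scene','scene11'); up('scene11','s11',215,115,315,215,6)
E
```

```text
t: 18.35
position: [0.5808, 0.0033, 0.142]
tool_rot: [3.137, 0.082, 0.005]
wrist_force: [-0.3, -0.2, 0.6]
finger_gap: 0.0854
t 18.35 pos [0.5808 0.0033 0.142 ] shift [-0.0008  0.0002  0.    ] turn [0.1772 0.1863 0.0203] 0.25790685263863444 F [-0.2955 -0.2265  0.5703] gap 0.0853724662905289
```

View pics/s11.png

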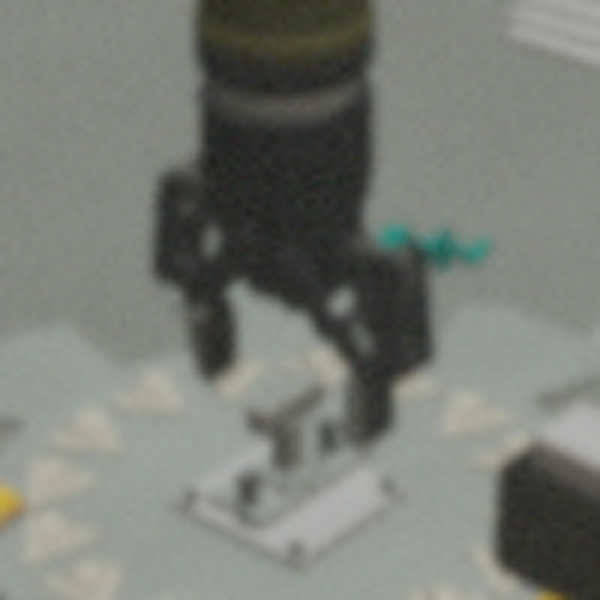

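The key stands free between the open jaws, which straddle the wing on both sides. Closing on it now.

```bash
python3 -m crank '[[0,0,0,0,0,0,60],[0,0,0,0,0,0,110],[0,0,0,0,0,0,150],[0,0,0,0,0,0,180],[0,0,0,0,0,0,200],[0,0,0,0,0,0,215],[0,0,0,0,0,0,255],[0,0,0,0,0,0,255],[0,0,0,0,0,0,255]]' 25; python3 -m crank '[[0,0,0,0,0,0,255],[0,0,0,0,0,0,255]]' 80;  python3 - <<'E'
from pl import *
cap('scene','scene12'); up('scene12','s12',215,115,315,215,6); print(robot.observe())
E
```

```text
t: 19.52
position: [0.5801, 0.0031, 0.1413]
tool_rot: [3.137, 0.081, 0.003]
wrist_force: [-1.8, 0.6, -0.9]
finger_gap: 0.0133
t: 19.77
position: [0.5801, 0.003, 0.1414]
tool_rot: [3.137, 0.081, 0.003]
wrist_force: [-2.3, -1.1, 1.9]
finger_gap: 0.0127
{'t': 19.825, 'joint_positions': array([ 0.6733,  0.3831, -0.8731,  1.7454,  0.3215,  1.1612, -0.2422]), 'joint_vel': array([ 0.0024,  0.0003,  0.0021,  0.001 , -0.0009, -0.0011,  0.0003]), 'effort': array([ -0.1326, -38.5514,  -8.8824, -28.8742,   0.1628,  -0.8028,
        -0.0013]), 'position': array([0.5801, 0.003 , 0.1414]), 'tool_rot': array([3.1372, 0.0813, 0.0026]), 'wrist_force': array([-1.9388, -0.8789,  0.9684]), 'moment': array([-0.0544,  0.5079,  0.0795]), 'finger_gap': 0.012289611685851666}
```

View pics/s12.png

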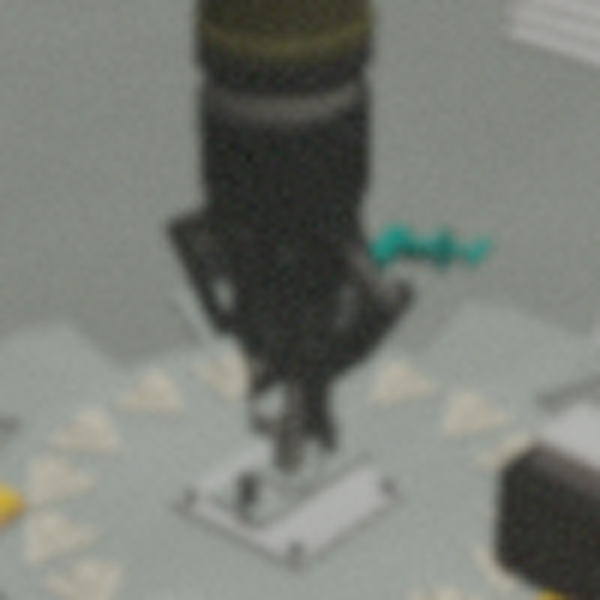

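```bash
python3 -m crank '[[-0.0005,0,-0.002,0,0,0,255],[0,0,-0.002,0,0,0,255],[0,0,-0.002,0,0,0,255],[0,0,0,0,0,0,255],[0,0,0,0,0,0,255]]'; python3 -m crank '[[0,0,-0.001,0,0,0,255],[0,0,-0.001,0,0,0,255],[0,0,0,0,0,0,255],[0,0,0,0,0,0,255]]'
```

```text
t: 20.45
position: [0.58, 0.003, 0.1357]
tool_rot: [3.137, 0.081, 0.004]
wrist_force: [-2.2, -0.4, 5.0]
finger_gap: 0.0119
t: 20.95
position: [0.58, 0.0031, 0.1339]
tool_rot: [3.137, 0.081, 0.004]
wrist_force: [-2.8, -1.2, 5.9]
finger_gap: 0.0126
```

```bash
python3 -m crank '[[0,0,-0.0008,0,0,0,255],[0,0,0,0,0,0,255],[0,0,0,0,0,0,255]]'; python3 -m crank '[[0,0,-0.0008,0,0,0,255],[0,0,0,0,0,0,255],[0,0,0,0,0,0,255]]'
```

```text
t: 21.32
position: [0.58, 0.0031, 0.1334]
tool_rot: [3.137, 0.081, 0.004]
wrist_force: [-3.6, -1.3, 7.5]
finger_gap: 0.0126
t: 21.7
position: [0.5801, 0.0031, 0.1333]
tool_rot: [3.136, 0.081, 0.004]
wrist_force: [-5.2, -0.6, 11.9]
finger_gap: 0.0121
```

```bash
python3 -m crank '[[0,0,0,0,0,5,255],[0,0,0,0,0,10,255],[0,0,0,0,0,10,255],[0,0,0,0,0,0,255]]'
python3 - <<'E'
from pl import *
s=robot.observe(); print(s['moment'],s['joint_positions'])
E
```

```text
t: 22.2
position: [0.5806, 0.0019, 0.1333]
tool_rot: [3.044, 0.759, 0.006]
wrist_force: [-4.0, -2.9, 11.7]
finger_gap: 0.0121
[-0.6309  0.9044  0.0639] [ 0.7314  0.4216 -0.9517  1.7528  0.3776  1.1573  0.1557]
```

```bash
python3 -m crank '[[0,0,0,0,0,10,255],[0,0,0,0,0,10,255],[0,0,0,0,0,10,255],[0,0,0,0,0,10,255],[0,0,0,0,0,10,255],[0,0,0,0,0,10,255],[0,0,0,0,0,5,255],[0,0,0,0,0,0,255],[0,0,0,0,0,0,255]]'
python3 - <<'E'
from pl import *
s=robot.observe(); print(s['moment'],s['joint_positions'])
R=Ro.from_rotvec(s['tool_rot']).as_matrix(); print(R[:,0],R[:,2])
cap('scene','scene13'); up('scene13','s13',215,115,315,215,6)
E
```

```text
t: 23.32
position: [0.5806, 0.0013, 0.1333]
tool_rot: [2.162, 2.274, 0.004]
wrist_force: [-3.5, -4.5, 13.0]
finger_gap: 0.0124
[-0.9998  0.9842  0.0552] [ 0.8785  0.5404 -1.1778  1.7486  0.5336  1.2142  1.1779]
[-0.0502  0.9987 -0.0008] [ 0.0043 -0.0005 -1.    ]
```

View pics/s13.png

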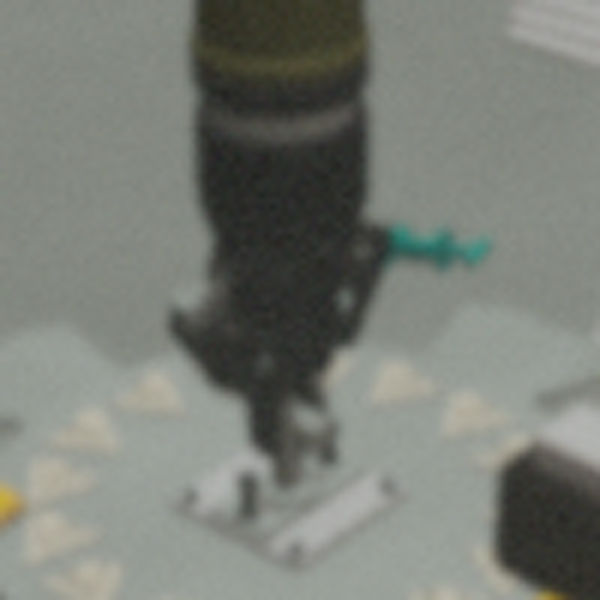

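```bash
python3 -m crank '[[0,0,0.001,0,0,0,255],[0,0,0.001,0,0,0,255],[0,0,0,0,0,0,255]]'; python3 -m crank '[[0,0,0.001,0,0,0,255],[0,0,0,0,0,0,255],[0,0,0,0,0,0,255]]'
```

```text
t: 23.75
position: [0.5804, 0.0014, 0.1341]
tool_rot: [2.163, 2.275, 0.005]
wrist_force: [-1.3, -5.4, 6.0]
finger_gap: 0.012
t: 24.12
position: [0.5802, 0.0024, 0.1351]
tool_rot: [2.162, 2.276, 0.006]
wrist_force: [-1.1, -5.6, 5.2]
finger_gap: 0.0127
```

```bash
python3 -m crank '[[0,0,0.0005,0,0,0,255],[0,0,0,0,0,0,255],[0,0,0,0,0,0,255]]'; python3 -m crank '[[0,0,0.0004,0,0,0,255],[0,0,0,0,0,0,255],[0,0,0,0,0,0,255]]'
```

```text
t: 24.5
position: [0.5801, 0.0027, 0.1355]
tool_rot: [2.162, 2.277, 0.007]
wrist_force: [1.1, -4.4, 4.9]
finger_gap: 0.0122
t: 24.88
position: [0.5801, 0.0028, 0.1356]
tool_rot: [2.162, 2.277, 0.007]
wrist_force: [0.6, -3.4, 2.8]
finger_gap: 0.0125
```

Force fell from 4.9 to 2.8 N with almost no rise, so the foot is bearing under the block. Releasing.

```bash
python3 -m crank '[[0,0,0.0003,0,0,0,255],[0,0,0,0,0,0,255]]' 25; python3 -m crank '[[0,0,0,0,0,0,215],[0,0,0,0,0,0,200],[0,0,0,0,0,0,180],[0,0,0,0,0,0,150],[0,0,0,0,0,0,110],[0,0,0,0,0,0,60],[0,0,0,0,0,0,0],[0,0,0,0,0,0,0],[0,0,0,0,0,0,0],[0,0,0,0,0,0,0]]'
python3 - <<'E'
from pl import *
cap('scene','scene14'); up('scene14','s14',215,115,315,215,6)
E
```

```text
t: 25.12
position: [0.58, 0.0028, 0.1356]
tool_rot: [2.162, 2.277, 0.007]
wrist_force: [1.7, -5.3, 0.4]
finger_gap: 0.0122
t: 26.38
position: [0.5798, 0.003, 0.1361]
tool_rot: [2.163, 2.278, 0.006]
wrist_force: [-0.0, -0.4, 0.3]
finger_gap: 0.0853
```

View pics/s14.png

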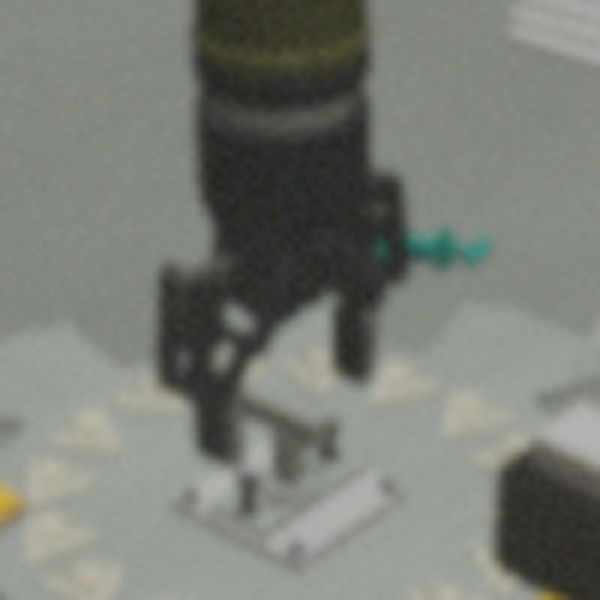

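The jaws are open and the key stays crosswise. Now retreating straight up and to the side to check.

```bash
python3 -m crank '[[0,0,0.01,0,0,0,0],[0,0,0.02,0,0,0,0],[0,0,0.03,0,0,0,0],[0,0,0.04,0,0,0,0],[0,0,0.02,0,0,0,0],[0,-0.03,0,0,0,0,0],[0,-0.04,0,0,0,0,0],[0,-0.05,0,0,0,0,0],[0,-0.05,0,0,0,0,0],[0,-0.04,0,0,0,0,0],[0,-0.03,0,0,0,0,0],[0,0,0,0,0,0,0]]'
python3 - <<'E'
from pl import *
cap('top','top15');cap('scene','scene15'); up('top15','t15',210,165,280,225,6); up('scene15','s15',235,155,295,215,6)
a=cv2.imread('pics/t15.png');b=cv2.imread('pics/s15.png'); cv2.imwrite('pics/e15.png',np.hstack([a,b]))
for nm in('top15','scene15'):
    W=pts(load(nm)).reshape(-1,3); k=(abs(W[:,0]-.58)<.04)&(abs(W[:,1])<.035)
    q=W[k&(W[:,2]>.114)&(W[:,2]<.145)]; print(nm,'wing',len(q),'mid',(np.percentile(q,3,0)+np.percentile(q,97,0))/2)
    t=q[(q[:,2]>.128)]; print(' top z',np.median(t[:,2]),'yaw',np.degrees(np.arctan(np.polyfit(t[:,0],t[:,1],1)[0])),t.mean(0),'slope',np.polyfit(t[:,0],t[:,2],1)[0])
    q=W[k&(W[:,2]>.080)&(W[:,2]<.092)&(abs(W[:,0]-.58)<.015)&(abs(W[:,1]-.003)>.018)]; print(' press z',np.median(q[:,2]),len(q))
# biscuits, bottle, jar unchanged?
a=load('top0')['frame'].astype(int);b=load('top15')['frame'].astype(int)
d=(abs(a-b).sum(2)>60); 
for n2,(u,v) in dict(jar=(125,147),b1=(238,128),b2=(297,246),bottle=(360,150)).items(): print(n2,d[v-14:v+15,u-14:u+15].mean())
print(robot.observe()['t'])
E
```

```text
t: 27.92
position: [0.5791, -0.2406, 0.2556]
tool_rot: [2.17, 2.272, 0.005]
wrist_force: [0.3, 1.5, 0.4]
finger_gap: 0.0854
top15 wing 113 mid [0.5819 0.001  0.1321]
 top z 0.13525693824342808 yaw 4.175981504859776 [0.5825 0.0015 0.1352] slope 0.002106456647738182
 press z 0.08717289671330104 129
scene15 wing 103 mid [ 0.5815 -0.0006  0.1264]
 top z 0.13427831414619862 yaw 3.66127319873107 [ 0.5828 -0.0014  0.1334] slope -0.015005036333660913
 press z 0.08727279585143763 82
jar 0.0
b1 0.0
b2 0.0011890606420927466
bottle 0.16646848989298454
28.025
```

View pics/e15.png

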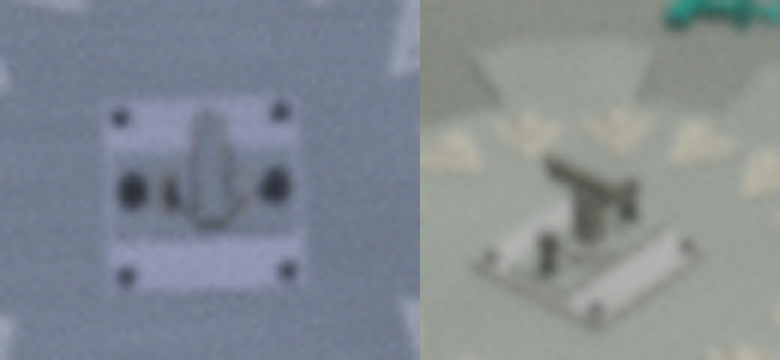

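View pics/top15.png

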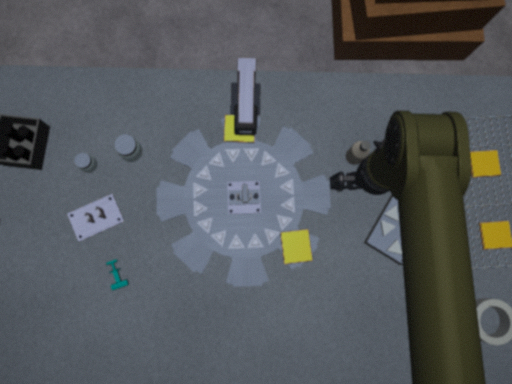

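```bash
python3 -c "
from plant import robot,job
print(robot.observe()['wrist_force']); print(job.hand_in())"
```

```text
[0.09628681 0.42372115 0.37591957]
the job is handed in; nothing more can be done
None
```

The key is fastened and I handed the job in at about 28 s of the 67 s allowed; it reports no verdict. I stood the key in the slot and let go of it. Then I took it from above by the wing, pressed it until the force rose with no further travel, turned it a quarter turn and released it.

My last checks, from the two cameras after the arm had moved clear:

| Check | Measured | Expected |
|---|---|---|
| Wing top height | about 0.1345 m | 0.134 m when caught |
| Pressure plate top face | about 0.087 m | 0.086 m when caught (0.092 m unpressed) |
| Wing direction | within about 1° of square across the slot | within 15° |
| Key centre to plate centre | roughly 2–4 mm | under 6 mm |
| Robot contact | wrist force near zero | none |

- **Other objects:** the jar and biscuits showed no change in the top view. The bottle was partly hidden by the arm, so I could only see that it was still standing at its starting pixel.
- **Disagreements:**
  - The two cameras differed by about 2 mm, mostly in y. I used their mean and the contact forces for the insertion.
  - During the turn the tool drifted about 2 mm in y with up to about 5 N of side force. This had gone after release.

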